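# Take a glass cell out of a tilted shield with sprung tongs

### The arm

A 6-joint arm with a two-finger parallel gripper is mounted at the origin on the work surface. World frame = base frame: x ahead of the robot, y to its left, z up, the work surface at z = 0. Lengths are in mm, angles in rad, forces in N, time in s.
With the tool pointing down it reaches from about 275 to 1000 mm from the base axis. Payload 8.4 kg.
Tool frame: the origin (TCP) lies at the very end of the fingers, on their centre line; the grasp point (between the pads) lies 19 mm behind it; z points along the fingers, y is the direction in which the jaws open and shut (so a half turn about z gives the same grasp; the last joint's range is limited). The gripper opens to 85 mm and grips with 20 to 120 N. Pads are 22 mm wide; open, the fingers measure 114 mm over their backs; the gripper's body (76 mm by 85 mm) begins 54 mm behind the grasp point. The pads swing forward as they close: fully open they stand 13 mm farther back than shut.
Start: joints at [1.127, 0.353, 1.633, -0, 1.155, -0.002], TCP at [267.228, 564.993, 231.281] pointing down, gripper open.
Joint ranges: [-2.63, 2.63], [-0.92, 2.1], [0.06, 2.66], [-1.3, 4.44], [0, 2.69], [-3.02, 3.02]. Speed limits (rad/s): [2.22, 2.22, 2.79, 3.14, 3.14, 3.14].

### API

Orientations are given as [roll, pitch, yaw] about the fixed x, y, z axes, in that order (R = Rz(yaw) Ry(pitch) Rx(roll)).
In Python, from rig import r gives the robot as it stands.
- The arm moves only by the tool jog_arm, never from a script. Its argument "increments" is text: rows parted by semicolons, each of 7 numbers parted by spaces: the shift along the tool's x, y, z in cm, then the turn, a rotation vector about the tool's x, y, z in rad, then the opening, from -1 (shut) to 1 (fully open). A call has exactly 8 rows; each row shifts and turns the commanded pose from where the row before left it, along the tool's axes as they then stand; what a row does not reach is not made up. A row lasts 1/10 s, in which the tool goes at most 50 mm and 8.59 degrees, less where a joint would pass 70% of its speed; a pose out of reach is approached as far as the arm can. A call with a gripper value outside its range is refused whole. The fingers move at their own pace and stop on an object; "squeeze" is the grip in N (left out, the last holds). Time passes only in rows, so rows that do not move let the fingers close, or fill a call up. It gives the time, the measured TCP pose, the force and the opening at its end, in the units of the state.
- r.sense(): the state, without advancing time (a new reading comes with each control period).
- r.grab_frame(name): name is "scene" or "side" or "wrist"; returns the picture (400x640x3 uint8, red, green, blue); there is no depth.
- r.camera_info(name): a dict with "K" (3x3 intrinsics, pixels), "dist_coeffs" ([k1, k2, p1, p2, k3] as OpenCV has them; the pictures are not rectified), "rvec" (rotation vector, rad) and "tvec" (3), from world to camera coordinates, as OpenCV has them. Camera axes: x right, y down, z forward; pixel columns grow to the right and rows downward; lengths in mm; the calibration is good to about 2 mm. A picture is of the moment at which its call begins: read the wrist's pose just before it. camera_info takes no time and is no camera call; for the wrist camera it gives the pose at the moment of the call.
- r.sign_off(): hands the job in, once; it reports no verdict.
The state is a dict: "clock": time; "qpos": joint angles; "qvel": joint speeds; "joint_efforts": joint torques, N m; "eef_pos": TCP position; "tcp_rot": TCP orientation; "contact_force": force on the tool from outside, world axes, zero at the start; "wrist_torque": the same for the moment, N m; "opening": opening from 0.0 (shut) to 1.0 (fully open).
Only numpy, scipy, OpenCV 4.12 (cv2) and the standard library are available. Lean on these libraries where they do the work, as an engineer would, in place of code of your own. Each camera call takes 0.05 s, during which the arm holds its last target.

### The job

Using the sprung tongs, take the amber glass cell out of the tilted magnetic shield and lower it, standing upright, into the empty storage pot; then hang the tongs back on their stand. The glass is delicate and must stay clean: touch it only with the tongs' jaws, squeeze it gently and do not let it drop. Leave the other things where they are.

Things in the scene. Friction and masses are not known exactly. Their poses are not given: they have to be found in the camera images.
- tongs: Sprung steel tongs, scissor kind, 176 mm tall, 0.14 kg, hanging upright: two red handle plates on top, a flat guard plate (64 in x by 24 in y by 4 mm) mid-way, two thin legs with black V jaws at the bottom. Origin: centre of the guard plate's underside, which rests on the stand; pivot 12 mm above it. z up along the tongs; the handles are squeezed and the jaws close along y.
- handles (a point): Midpoint between the two red handle plates (64 mm above the tongs' origin, axes as the tongs). Plates 24 mm wide (x), 36 mm tall. At rest they lean apart: 44 mm over their outer faces here, 47 mm at the top; 37 mm and parallel when the jaws hold the cell. A spring pushes them apart: 9 N to start closing, 12.5 N at the cell. Shut a few mm on them, a gripper holds the tongs with the jaws open.
- jaws (a point): Midpoint between the jaws (93 mm below the tongs' origin, axes as the tongs). Jaws 18 mm tall, 14 mm wide; the lowest point of the tongs is 9 mm below. At rest each jaw stands 7 mm clear of a cell between them (51 mm over the backs of the legs); each mm a handle gives at mid-height moves its jaw 2 mm. About half of what is squeezed beyond the spring's force presses on the cell.
- stand: Fixed dark blue tong stand, base 100 by 70 mm: two upright cheeks, tops 115 mm above the table, with a 40 mm gap between them (in x); each is 14 mm thick (x) and 40 mm wide (y). The guard plate lies across both cheeks, the legs in the gap. Origin: centre of its underside, on the table; z up, y as the tongs' y when they hang.
- shield: Fixed magnetic shield: black cylinder, 120 mm in diameter, 120 mm long, on a cradle that tilts it by 25 degrees so that its mouth leans towards the robot. Origin: centre of its bottom disc; z along the bore's axis, out of the mouth; x uphill, y level. Bore 60 mm wide, floor at z = 20 mm. On the bore's low side (-x) two white rails, 38 mm long from the floor, hold the cell on the axis.
- mouth (a point): Centre of the shield's mouth, in its aluminium end plate, 120 mm from the shield's origin; axes as the shield.
- cell: Amber glass cell, a cylinder 24 mm in diameter and 64 mm long with white rims and a 6 mm stub (5 mm thick) in the middle of its top, about 0.04 kg. Origin: centre of its bottom face; z along its axis to the stub. It stands on the floor of the shield's bore, on the axis, its top 36 mm below the mouth. It breaks if the jaws press on it with more than 20 N each.
- pot_a: The empty storage pot, fixed: a black foot 76 mm in diameter and a white sleeve with a flared mouth. Origin: centre of its underside; z up. The sleeve is 26.8 mm wide inside, from its floor at z = 8 mm to z = 32 mm; above it the mouth flares to 60 mm at z = 47 mm, the top. A cell in it stands with its upper 25 mm above the flare.
- pot_b: The other storage pot, the same but holding the green spare cell. Origin as for the empty one. The two pots may stand either way round.
- spare: Green glass cell of the same size, standing in the other pot; not to be moved. Origin: centre of its bottom face.
- hex_driver: Bystander: a grey driver, 160 mm long, lying on the table. Origin: middle of its underside, x along it.
- drop_bottle: Bystander: an amber bottle, 34 mm in diameter, 75 mm tall, standing. Origin: centre of its base.
- post: Bystander: a steel post, 13 mm thick, 100 mm long, lying. Origin: middle of its underside, x along it.
- lens_tube: Bystander: a black tube, 31 mm in diameter, 50 mm tall, standing. Origin: centre of its base.

How it is judged (in metres and radians):
On the way, in this order (a step that is already met when the one before it is completed fails the run):
1. the tongs are lifted off their stand (z of tongs in the frame of stand above 0.15 m), for 0.1 s.
2. the jaws grip the cell down in the bore (contact force between tongs and cell above 1 N and z of cell in the frame of shield below 0.04 m and z of tongs in the frame of shield below 0.185 m), for 0.1 s.
3. the cell is out of the shield, held in the jaws (contact force between tongs and cell above 0.5 N and z of cell in the frame of shield above 0.118 m), for 0.1 s.
4. the cell stands upright on the floor of the empty pot, let go (horizontal distance between cell and pot_a below 0.005 m and z of cell in the frame of pot_a below 0.012 m and angle between cell's own z axis and vertical below 0.15 rad and contact force between tongs and cell below 0.05 N and linear speed of cell below 0.02 m/s), for 0.3 s.
At the end, for the whole second after the job is handed in: The amber cell stands let go and at rest in the formerly empty pot: on its floor (within 3 to 4 mm), within 5 mm of the axis and 0.15 rad of upright. The tongs hang at rest, guard plate across both cheeks (12 mm in x, 20 mm in y), within 0.08 rad of upright (all of step 4 and z of tongs in the frame of stand between 0.11 and 0.12 m and x of tongs in the frame of stand between -0.012 and 0.012 m and y of tongs in the frame of stand between -0.02 and 0.02 m and angle between tongs's own z axis and vertical below 0.08 rad and linear speed of tongs below 0.02 m/s); the robot touches nothing.
It fails at once if the robot itself touches the cell (contact force between any of the fingers, the arm and cell above 0.2 N).
It fails at once if the tongs press on the cell with more than 20 N a jaw (40 N in all) (contact force between tongs and cell above 40 N).
It fails at once if the cell is dropped (free of the tongs and faster than 0.5 m/s, as after a fall of 13 mm) (contact force between tongs and cell below 0.02 N and linear speed of cell above 0.5 m/s).
It fails at once if another thing is pushed more than 30 mm or the spare cell is taken out (distance of any of spare, hex_driver, drop_bottle, post, lens_tube from where it was at the start of the episode above 0.03 m).
It also fails if it takes over 48 s, if anything falls off the work surface, if the arm or the gripper's body presses on something with over 40 N, if the wrist force passes 120 N, or if a joint passes its speed limit or range.

## Working session

There is one attempt and no reset: what is moved stays moved. The work goes in short steps, Python scripts to look and compute and a tool call to move; the robot and the scene stay as the last step left them, time stands still between calls to the robot, and variables do not carry over. Pictures are saved under pics/ and viewed, and the job is handed in when it is done.

Besides the shell and the picture viewer there is one more tool, called after "Emit:" by a JSON object that holds its "method" and its "body". jog_arm: Moves the arm, as the interface text tells. Its arguments: {"type":"object","properties":{"increments":{"type":"string"},"squeeze":{"type":"number"}},"required":["increments"]}

```bash
ls; mkdir -p pics
python3 - <<'E'
from rig import r
import cv2
print(r.sense())
for n in ["scene","side","wrist"]:
    ci=r.camera_info(n); print(n,ci)
    cv2.imwrite(f"pics/{n}0.png",r.grab_frame(n)[:,:,::-1])
E
```

```text
pics
{'clock': 0.0, 'qpos': array([ 1.12659048e+00,  3.53654422e-01,  1.63414109e+00, -2.57061901e-05,
        1.15522220e+00, -2.40245130e-03]), 'qvel': array([4.25715045e-04, 3.69368610e-04, 2.37420602e-06, 1.73759293e-03,
       1.70324436e-03, 2.88275847e-05]), 'joint_efforts': array([-2.67059058e-04, -6.05249262e+01, -3.42072558e+01,  1.66301502e-04,
        9.54309973e-03,  5.34211915e-05]), 'eef_pos': array([267.03029685, 564.54371685, 230.55479989]), 'tcp_rot': array([-3.14016755e+00,  2.00796974e-05,  2.69979967e+00]), 'contact_force': array([-0.61554688,  0.61368724, -0.79763633]), 'wrist_torque': array([-0.00208814,  0.02371589, -0.00349729]), 'opening': 1.0024927524888083}
scene {'K': array([[393.98979716,   0.        , 318.28508809],
       [  0.        , 393.98979716, 199.7472737 ],
       [  0.        ,   0.        ,   1.        ]]), 'dist_coeffs': array([0.02321088, 0.        , 0.        , 0.        , 0.        ]), 'rvec': array([ 0.68642311,  2.56908154, -1.16924601]), 'tvec': array([ 486.49690329,  -47.65188527, 1268.92202953])}
side {'K': array([[392.40401359,   0.        , 315.68074531],
       [  0.        , 392.40401359, 204.5868412 ],
       [  0.        ,   0.        ,   1.        ]]), 'dist_coeffs': array([-0.09631632,  0.        ,  0.        ,  0.        ,  0.        ]), 'rvec': array([ 2.36382793, -0.44036754,  0.17941955]), 'tvec': array([-538.26332687,  238.37083431,  847.25144016])}
wrist {'K': array([[276.78837638,   0.        , 320.78188879],
       [  0.        , 276.78837638, 203.18918463],
       [  0.        ,   0.        ,   1.        ]]), 'dist_coeffs': array([-0.03949879,  0.        ,  0.        ,  0.        ,  0.        ]), 'rvec': array([-2.40597078, -1.52607671, -0.25487216]), 'tvec': array([-624.42497667,  -43.0414457 ,  381.1570048 ])}
```

View pics/scene0.png

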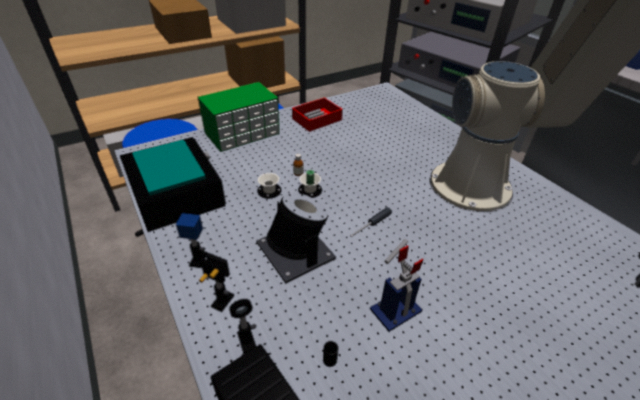

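View pics/side0.png

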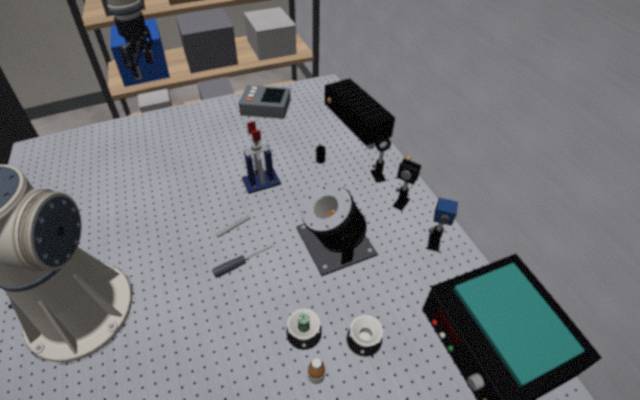

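View pics/wrist0.png

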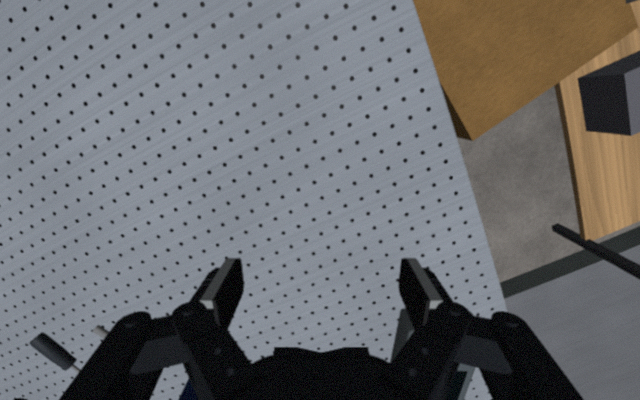

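The scene view shows the stand with tongs near (398,300), the shield near (300,225), the empty pot at (268,185), the green spare's pot at (311,185), and the bottle at (297,165). In the side view they are at (260,165), (335,220), (366,333), (304,325) and (316,368). The wrist view shows only table. Next I'll make enlarged crops.

```bash
cat > h.py <<'E'
import numpy as np,cv2
from rig import r
from scipy.spatial.transform import Rotation as Ro
C={}
def cam(n,fresh=False):
    if n not in C or fresh: C[n]=r.camera_info(n)
    return C[n]
def proj(n,P):
    c=cam(n); return cv2.projectPoints(np.float64(P).reshape(-1,1,3),c['rvec'],c['tvec'],c['K'],c['dist_coeffs'])[0].reshape(-1,2)
def ray(n,uv):
    c=cam(n); R=cv2.Rodrigues(c['rvec'])[0]
    p=cv2.undistortPoints(np.float64(uv).reshape(1,1,2),c['K'],c['dist_coeffs']).reshape(2)
    o=-R.T@c['tvec']; d=R.T@np.array([p[0],p[1],1.]); return o,d/np.linalg.norm(d)
def onz(n,uv,z):
    o,d=ray(n,uv); return o+d*(z-o[2])/d[2]
def tri(l):
    A=np.zeros((3,3));b=np.zeros(3)
    for n,uv in l:
        o,d=ray(n,uv);M=np.eye(3)-np.outer(d,d);A+=M;b+=M@o
    X=np.linalg.solve(A,b); return X,[proj(n,X)[0]-uv for n,uv in l]
def crop(src,x0,y0,w,h,k,out,pts=None):
    im=cv2.imread(src) if isinstance(src,str) else src[:,:,::-1].copy()
    c=cv2.resize(im[y0:y0+h,x0:x0+w],None,fx=k,fy=k,interpolation=cv2.INTER_CUBIC)
    for (u,v) in (pts if pts is not None else []):
        cv2.circle(c,(int((u-x0+.5)*k),int((v-y0+.5)*k)),2,(0,255,255),-1)
    for g in range(0,w,10):
        cv2.line(c,(g*k,0),(g*k,6 if g%50 else 14),(0,255,255),1); 
        if (g+x0)%20==0: cv2.putText(c,str(g+x0),(g*k,24),0,.35,(0,255,255),1)
    for g in range(0,h,10):
        cv2.line(c,(0,g*k),(6,g*k),(0,255,255),1)
        if (g+y0)%20==0: cv2.putText(c,str(g+y0),(8,g*k+4),0,.35,(0,255,255),1)
    cv2.imwrite(out,c)
E
python3 - <<'E'
from h import *
for n in ("scene","side"):
    o,d=ray(n,(320,200)); print(n,o,d)
crop("pics/scene0.png",340,220,100,110,5,"pics/a.png")
crop("pics/side0.png",220,110,110,90,6,"pics/b.png")
crop("pics/scene0.png",240,140,160,150,4,"pics/c.png")
crop("pics/side0.png",200,170,200,150,4,"pics/d.png")
crop("pics/side0.png",270,290,130,100,5,"pics/e.png")
E
```

```text
scene [935.65762709 601.26919301 782.38942893] [-0.39848874 -0.64404071 -0.65300711]
side [ 353.28811879 -565.27197096  787.42502534] [ 0.26243892  0.6343193  -0.72716218]
```

View pics/a.png

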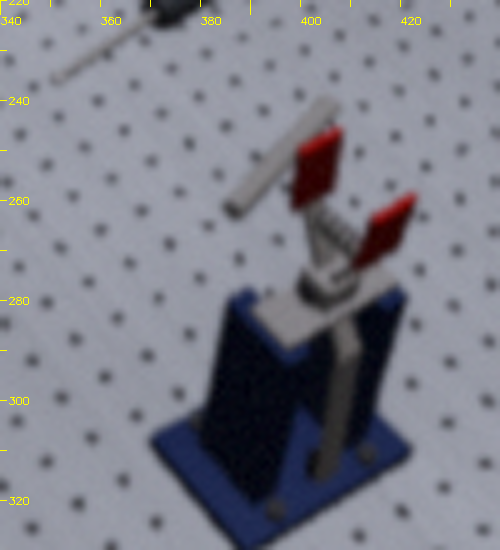

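View pics/b.png

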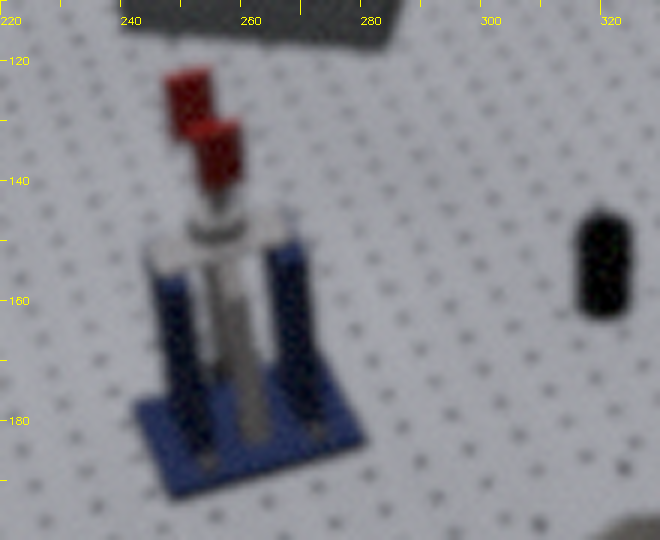

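View pics/c.png

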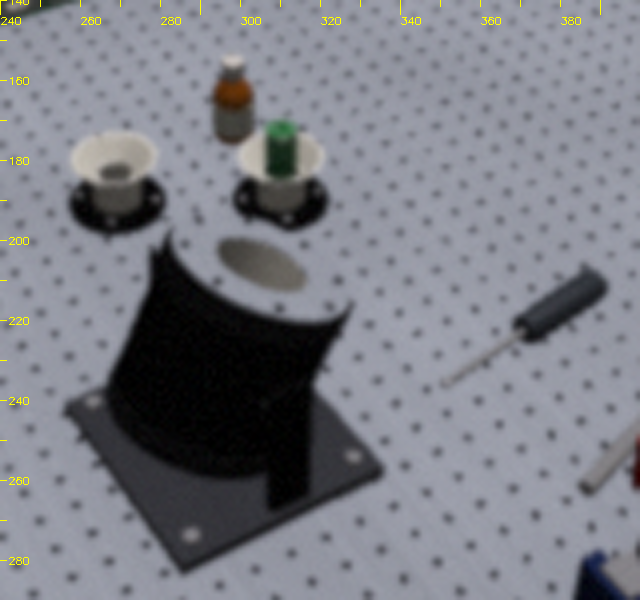

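View pics/d.png

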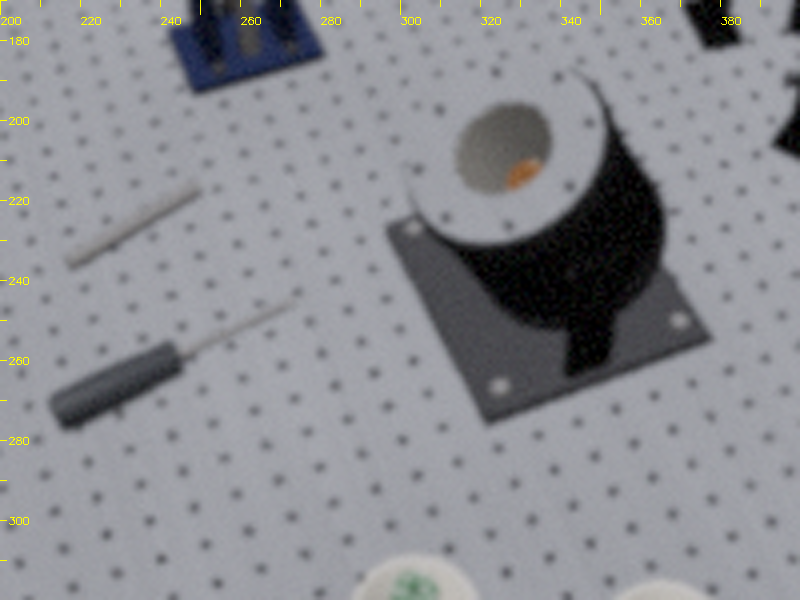

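View pics/e.png

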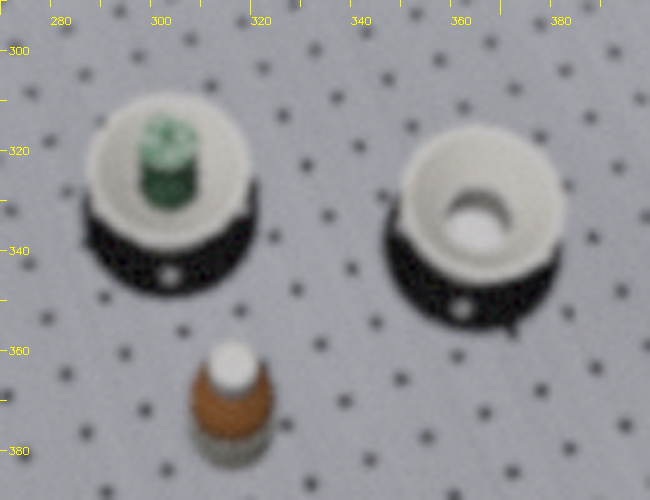

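The crops show clear edges: the guard plate corners, both red handle tops, the stand's base corners, the mouth and bore ellipses, and the pot rims. From these I'll triangulate and fit.

Run:
```python
from h import *
np.set_printoptions(precision=1,suppress=True)
for nm,a,b in [("h1top",(403.3,246.3),(250.8,121.8)),("h2top",(418.1,260.3),(255.5,129.8)),
 ("potA",(267.8,179.4),(366.1,330.4)),("potB",(240+281/4-.5,140+157/4-.5),(270+170/5-.5,290+171/5-.5)),
 ("mouth",None,None),("bore",(240+262/4-.5,170-30+264/4-.5),(200+504/4-.5,170+148/4-.5)),
 ]:
    if a is None: continue
    s=tri([("scene",a),("side",b)]); s2=tri([("side",a),("scene",b)]) if 0 else None
    print(nm,s[0],s[1])
# two handle assignments swapped
print("swap",tri([("scene",(403.3,246.3)),("side",(255.5,129.8))]),tri([("scene",(418.1,260.3)),("side",(250.8,121.8))]))
for n,l in [("scene",[(369.5,307.5),(388.5,329.1),(421.9,309.9)]),("side",[(241.7,176.5),(248.2,193.2),(280.8,182.8)])]:
    for p in l: print(n,"base",onz(n,p,0))
for n,l in [("scene",[(389.1,280.5),(397.1,289.5),(419.9,276.1)]),("side",[(243.7,150.3),(245.3,155.7),(270.3,149.5),(267.8,144.5)])]:
    for p in l: print(n,"guard",onz(n,p,119))
for p in [(256,242-.5),(240+185/4-.5,140+571/4-.5),(240+383/4-.5,140+472/4-.5)]: print("scene shieldbase",onz("scene",p,0))
for p in [(296.2,170+225/4-.5),(321.5,170+424/4-.5),(377.5,170+338/4-.5)]: print("side shieldbase",onz("side",p,0))
c=cam("wrist");R=cv2.Rodrigues(c['rvec'])[0];o=-R.T@c['tvec'];s=r.sense();T=Ro.from_euler('xyz',s['tcp_rot']).as_matrix()
print("cam in tool",T.T@(o-s['eef_pos']),"\n",T.T@R.T)
```

```text
h1top [505.6 239.3 212. ] [array([ 4.5, -1.3]), array([3.5, 1.2])]
h2top [502.2 260.3 181.9] [array([-4.6,  1.2]), array([-3.4, -1.3])]
potA [ 575.3 -285.1   45.3] [array([0.1, 0. ]), array([0.2, 0. ])]
potB [ 462.9 -226.    45.7] [array([-0.,  0.]), array([-0., -0.])]
bore [589.1 -27.6 145. ] [array([-0.,  0.]), array([-0., -0.])]
swap (array([505. , 229.1, 198.3]), [array([ 0.3, -0.1]), array([0.2, 0.1])]) (array([502.7, 270.3, 196.1]), [array([-0.1,  0. ]), array([-0.1, -0. ])])
scene base [552.1 212.9   0. ]
scene base [548.3 278.6   0. ]
scene base [450.5 277.8   0. ]
side base [458.2 291.6  -0. ]
side base [458.8 218.1   0. ]
side base [557.2 225.2   0. ]
scene guard [535.8 239.  119. ]
scene guard [535.8 265.2 119. ]
scene guard [471.7 262.  119. ]
side guard [471.8 260.  119. ]
side guard [470.3 236.7 119. ]
side guard [539.1 237.4 119. ]
side guard [538.8 260.3 119. ]
scene shieldbase [ 696.3 -107.     0. ]
scene shieldbase [687.9  53.4   0. ]
scene shieldbase [540.2  46.1  -0. ]
side shieldbase [545.7  58.2   0. ]
side shieldbase [ 550.9 -106.     0. ]
side shieldbase [702.2 -98.3   0. ]
cam in tool [  84.6   -0.  -143. ] 
 [[ 0.  -0.9 -0.3]
 [ 1.   0.   0. ]
 [-0.  -0.3  0.9]]
```

```bash
cat >> h.py <<'E'
def pose():
    s=r.sense(); return s['eef_pos'],Ro.from_euler('xyz',s['tcp_rot'])
def plan(p1,R1,n,p0=None,R0=None):
    if p0 is None: p0,R0=pose()
    rel=(R0.inv()*R1).as_rotvec()/n; P=R0.inv().apply(np.array(p1)-p0)
    S=sum(Ro.from_rotvec(rel*k).as_matrix() for k in range(n))
    dp=np.linalg.solve(S,P)
    print("row x%d:"%n,' '.join('%.3f'%v for v in dp/10),' '.join('%.4f'%v for v in rel),"|",np.linalg.norm(dp).round(1),"mm",np.linalg.norm(rel).round(3))
E
python3 - <<'E'
from h import *
plan([500,252,280],Ro.from_euler('xyz',[np.pi,0,np.pi+.045]),8)
E
```

```text
row x8: -3.759 -3.177 -0.614 -0.0001 -0.0000 -0.0608 | 49.6 mm 0.061
```

Emit:
{"method": "jog_arm", "body": {"increments": "-3.76 -3.18 -0.61 0 0 -0.0608 1;-3.76 -3.18 -0.61 0 0 -0.0608 1;-3.76 -3.18 -0.61 0 0 -0.0608 1;-3.76 -3.18 -0.61 0 0 -0.0608 1;-3.76 -3.18 -0.61 0 0 -0.0608 1;-3.76 -3.18 -0.61 0 0 -0.0608 1;-3.76 -3.18 -0.61 0 0 -0.0608 1;-3.76 -3.18 -0.61 0 0 -0.0608 1", "squeeze": 20}}

```text
clock: 0.95
eef_pos: [500.9, 250.1, 280.4]
tcp_rot: [3.142, -0.0, -3.095]
contact_force: [0.6, 1.2, -0.3]
opening: 0.999
```

Run:
```python
from h import *
print(r.sense()['eef_pos'],r.sense()['tcp_rot'],r.sense()['qpos'])
ci=r.camera_info("wrist"); im=r.grab_frame("wrist"); ci2=r.camera_info("wrist")
import pickle; pickle.dump(ci,open("w1.pkl","wb")); print(ci['tvec'],ci2['tvec'],r.sense()['eef_pos'])
cv2.imwrite("pics/w1.png",im[:,:,::-1])
```

```text
[500.9443837  250.0908537  280.41412461] [ 3.14155947e+00 -1.03820283e-04 -3.09461015e+00] [ 4.60315265e-01  2.07200065e-01  1.71897633e+00  7.68954420e-05
  1.21549800e+00 -1.15749032e+00]
[-225.98889896 -542.68267947  260.35066931] [-219.83724067 -549.27872894  257.10082684] [506.5903062  246.13252198 281.52687561]
```

View pics/w1.png

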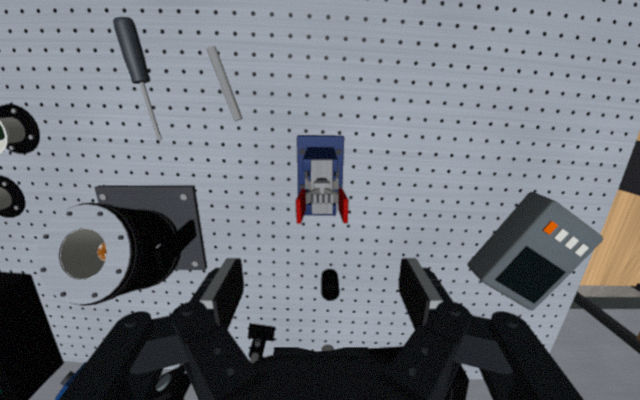

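The wrist view was taken while the arm still moved. It shows the tongs at about (322,195), red handles at (300,207) and (344,207), and the shield mouth at (92,253). I'll take another now that the arm is still, and fit from it.

Run:
```python
from h import *
import pickle
r.grab_frame("wrist")
print(r.sense()['eef_pos'],r.sense()['tcp_rot'],abs(r.sense()['qvel']).max())
ci=r.camera_info("wrist"); im=r.grab_frame("wrist"); ci2=r.camera_info("wrist")
pickle.dump(ci,open("w2.pkl","wb")); print(ci['tvec'],ci2['tvec'],r.sense()['eef_pos'],r.sense()['clock'])
cv2.imwrite("pics/w2.png",im[:,:,::-1])
crop("pics/w2.png",280,120,90,110,5,"pics/w2t.png")
crop("pics/w2.png",30,180,190,130,4,"pics/w2s.png")
```

```text
[504.18867352 248.41247037 280.87844951] [-3.14091159e+00  2.88750801e-03 -3.09921633e+00] 0.1392660903742671
[-226.31067763 -545.1154367   258.58157797] [-228.96284359 -542.35798416  259.89972028] [502.04282587 249.93804705 280.20386883] 1.1
```

View pics/w2t.png

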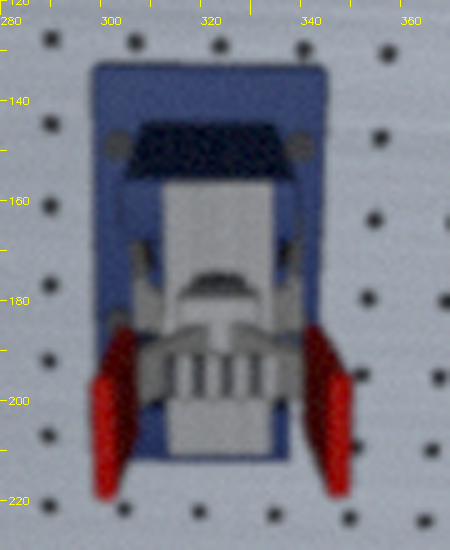

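View pics/w2s.png

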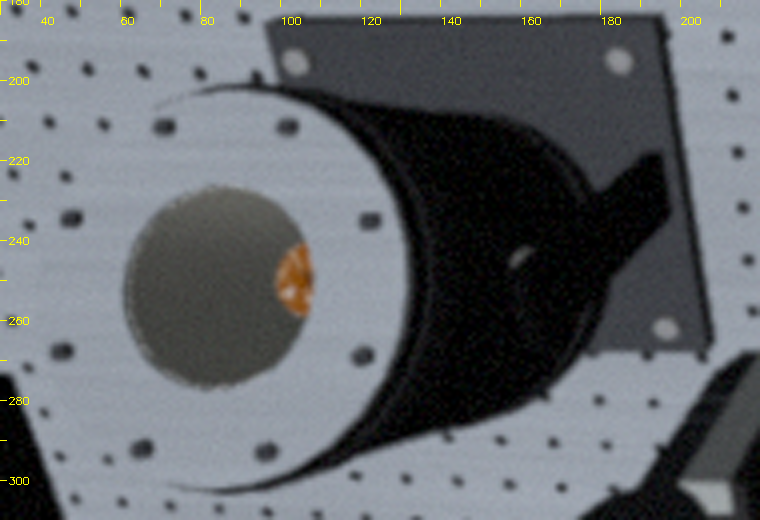

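```bash
cat > fit.py <<'E'
from h import *
import pickle
from scipy.optimize import least_squares
C['wrist']=pickle.load(open("w2.pkl","rb"))
def cv(l,k,x0,y0): return np.array([[x/k+x0-.5,y/k+y0-.5] for x,y in l])
W=lambda l:cv(l,4,30,180); S=lambda l:cv(l,4,200,170); Z=lambda l:cv(l,4,240,140)
bore={'wrist':W([(123,290),(215,186),(213,388),(313,285),(150,222),(150,358)]),'side':S([(456,160),(552,135),(515,102),(490,194)]),'scene':Z([(217,243),(307,283),(250,238),(270,291)])}
out={'wrist':W([(410,290),(240,86),(225,493),(350,150),(385,390)]),'side':S([(606,110),(490,245),(440,222),(590,170)]),'scene':Z([(300,322),(352,303),(168,232)])}
t=np.linspace(0,2*np.pi,721)
def frame(az,tilt=np.radians(25)):
    # shield: x uphill, mouth leans to -x
    return Ro.from_euler('xyz',[0,-tilt,az])
def res(p,cams=('wrist','side','scene'),full=False):
    R=frame(p[3]); o=[]
    for d,rad in ((bore,30),(out,60)):
        P=p[:3]+R.apply(np.c_[rad*np.cos(t),rad*np.sin(t),0*t])
        for n in cams:
            q=proj(n,P)
            for e in d[n]:
                i=np.argmin(((q-e)**2).sum(1)); j=q[(i+1)%720]-q[i-1]; nrm=np.array([j[1],-j[0]])/np.linalg.norm(j)
                o.append((e-q[i])@nrm)
    return np.array(o)
np.set_printoptions(precision=2,suppress=True)
for cams in (('wrist','side','scene'),('side','scene'),('wrist',)):
    f=least_squares(lambda p:res(p,cams),[589,-27,145,.04],x_scale=[1,1,1,.02],diff_step=1e-3)
    print(cams,f.x,abs(f.fun).mean(),f.fun)
    print(" origin",f.x[:3]-120*frame(f.x[3]).apply([0,0,1]))
# stand from wrist
Tt=lambda l:cv(l,5,280,120)
q=Tt([(93,65),(327,65)]); print("base far corners z6?",[onz('wrist',u,8) for u in q])
q=Tt([(97,497),(345,495),(95,378),(350,372)]); print("handles top outer corners",[onz('wrist',u,197) for u in q])
q=Tt([(165,455),(272,455),(160,180),(273,180)]); print("guard",[onz('wrist',u,119) for u in q])
E
python3 fit.py
```

```text
('wrist', 'side', 'scene') [589.04 -26.82 145.1    0.08] 0.6641660082882729 [-0.14 -0.38  1.25 -0.16 -0.16  1.33  0.7   0.54  0.47  0.27 -0.34  0.29
 -0.3  -0.28 -0.07 -0.15  1.05  2.91 -0.8  -0.48 -0.05  2.42  1.75 -0.35
  0.31 -0.32]
 origin [639.6  -22.85  36.35]
('side', 'scene') [589.69 -26.52 146.21  -0.02] 0.49683167933316114 [ 0.37  0.72  0.76 -0.44 -0.02  0.04  0.26  0.   -0.18 -0.99  1.82  1.27
  0.36  0.01 -0.22]
 origin [640.4  -27.4   37.45]
('wrist',) [592.09 -32.07 139.49   0.03] 0.7096652203279206 [-0.23 -0.61  0.48 -0.16 -0.27  0.86 -0.26 -0.86 -0.24  2.51 -1.32]
 origin [642.78 -30.46  30.73]
base far corners z6? [array([456.04, 213.2 ,   8.  ]), array([453.04, 281.66,   8.  ])]
handles top outer corners [array([513.79, 229.62, 197.  ]), array([511.5 , 273.45, 197.  ]), array([491.72, 228.89, 197.  ]), array([488.73, 272.56, 197.  ])]
guard [array([534.95, 240.16, 119.  ]), array([533.85, 265.32, 119.  ]), array([470.31, 236.86, 119.  ]), array([469.22, 261.72, 119.  ])]
```

The wrist fits put the handle centre near (502,251) and the fixed cameras at (504,250), with yaw about 0.048. I'll descend over the handles.

Run:
```python
from h import *
p,R=pose(); print(p,R.as_euler('xyz'),abs(r.sense()['qvel']).max())
plan([503,250.3,157],Ro.from_euler('xyz',[np.pi,0,np.pi+.048]),5)
```

```text
[502.04282587 249.93804705 280.20386883] [-3.14153271e+00  5.99294268e-04 -3.10092298e+00] 0.055317707523529824
row x5: -0.019 0.006 2.464 -0.0000 0.0001 -0.0015 | 24.6 mm 0.001
```

Emit:
{"method": "jog_arm", "body": {"increments": "-0.05 -0.045 2.0 0 0 0 1;-0.05 -0.045 2.5 0 0 0 1;-0.05 -0.045 2.5 0 0 0 1;-0.05 -0.045 2.5 0 0 0 1;-0.05 -0.045 2 0 0 0 1;-0.03 0 0.88 0 0 0 1;0 0 0 0 0 0 1;0 0 0 0 0 0 1"}}

```text
clock: 1.9
eef_pos: [503.1, 250.5, 156.9]
tcp_rot: [3.141, 0.0, -3.097]
contact_force: [0.4, 0.2, -0.6]
opening: 0.999
```

```bash
cat >> h.py <<'E'
import pickle
def wr(name):
    C['wrist']=r.camera_info("wrist"); im=r.grab_frame("wrist"); pickle.dump(C['wrist'],open(name+".pkl","wb")); cv2.imwrite(f"pics/{name}.png",im[:,:,::-1]); return im
def log(rows):
    open("cmds.txt","a").write(rows.strip()+"\n")
def cmd():
    p=np.array([267.228,564.993,231.281]);R=Ro.from_euler('xyz',[np.pi,0,2.69979967])
    for l in open("cmds.txt"):
        for row in l.split(";"):
            v=np.array(row.split(),float)
            if len(v)<6: continue
            p=p+R.apply(v[:3]*10);R=R*Ro.from_rotvec(v[3:6])
    return p,R
E
python3 - <<'E'
from h import *
log(";".join(["-3.76 -3.18 -0.61 0 0 -0.0608 1"]*8))
log("-0.05 -0.045 2.0 0 0 0 1;-0.05 -0.045 2.5 0 0 0 1;-0.05 -0.045 2.5 0 0 0 1;-0.05 -0.045 2.5 0 0 0 1;-0.05 -0.045 2 0 0 0 1;-0.03 0 0.88 0 0 0 1")
p,R=cmd();print(p,R.as_euler('xyz'))
s=r.sense();print(s['eef_pos'],s['tcp_rot'],abs(s['qvel']).max())
crop(wr("w3"),220,130,200,150,4,"pics/w3c.png")
crop(r.grab_frame("side"),210,80,110,110,6,"pics/s3.png")
E
```

```text
[503.04948495 249.88843696 156.281     ] [-3.14159265  0.         -3.09698564]
[503.09668819 250.46549177 156.91392599] [ 3.14127668e+00  4.20426856e-04 -3.09663334e+00] 0.013444552527757047
```

View pics/w3c.png

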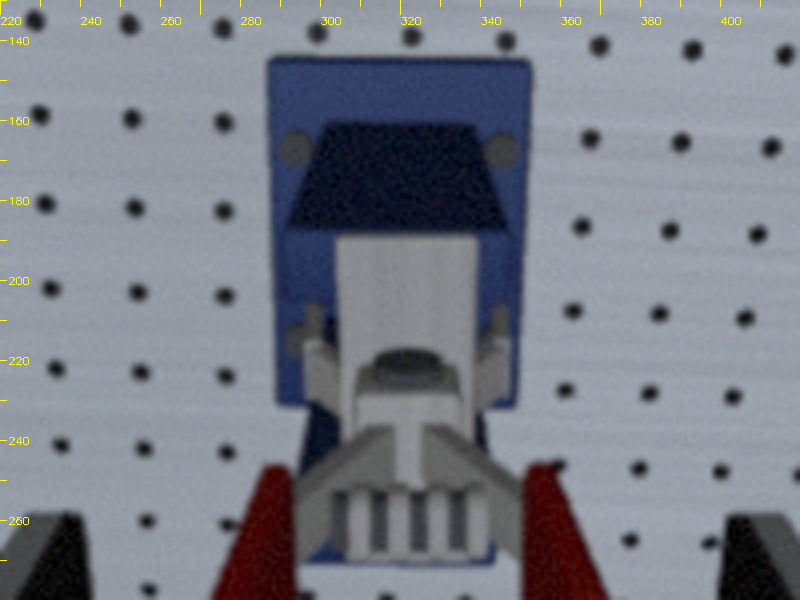

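View pics/s3.png

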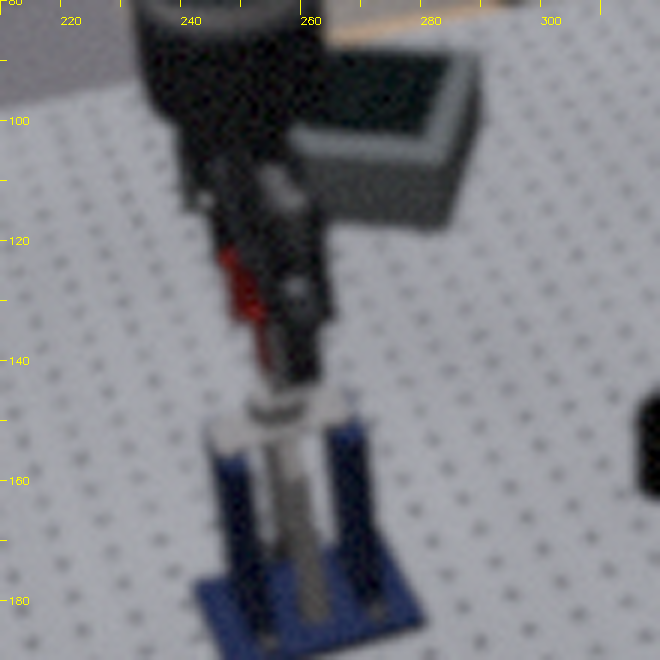

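Both views show the open fingers straddling the red handles, centred (handle tips at about u 285 and 355, image centre 321) and square to the tongs. Next I'll close to about 42 mm.

Emit:
{"method": "jog_arm", "body": {"increments": "0 0 0 0 0 0 0.04;0 0 0 0 0 0 0.04;0 0 0 0 0 0 0.04;0 0 0 0 0 0 0.02;0 0 0 0 0 0 0;0 0 0 0 0 0 0;0 0 0 0 0 0 -0.01;0 0 0 0 0 0 -0.01", "squeeze": 20}}

```text
clock: 2.8
eef_pos: [503.5, 250.3, 157.5]
tcp_rot: [3.141, 0.001, -3.097]
contact_force: [-2.8, 0.5, 9.7]
opening: 0.495
```

Run:
```python
from h import *
s=r.sense();print(s['eef_pos'],s['tcp_rot'],abs(s['qvel']).max(),s['contact_force'],s['opening'],s['wrist_torque'])
crop(wr("w4"),220,130,200,150,4,"pics/w4c.png")
```

```text
[503.50620491 250.3340521  157.50505573] [ 3.14064987e+00  1.26072644e-03 -3.09710500e+00] 0.0012657900376039197 [-2.80865212  0.46252257  9.68404491] 0.4952358811760865 [-0.00349614  0.37826042  0.05462583]
```

View pics/w4c.png

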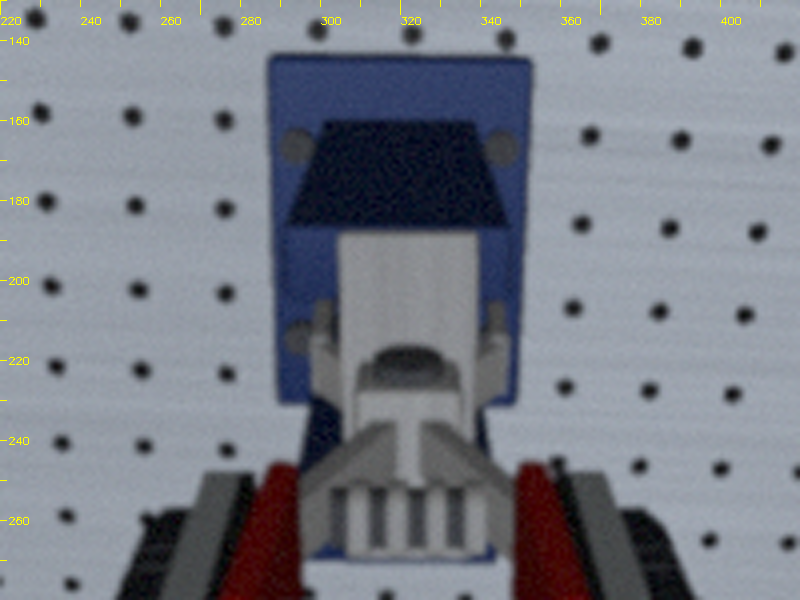

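The pads hold both handles and the opening is 42 mm. Now I'll lift straight up.

Emit:
{"method": "jog_arm", "body": {"increments": "0 0 -0.5 0 0 0 -0.01;0 0 -1 0 0 0 -0.01;0 0 -1.8 0 0 0 -0.01;0 0 -2.2 0 0 0 -0.01;0 0 -2.2 0 0 0 -0.01;0 0 -2.2 0 0 0 -0.01;0 0 -1.8 0 0 0 -0.01;0 0 -1.3 0 0 0 -0.01"}}

```text
clock: 3.65
eef_pos: [503.3, 250.0, 288.2]
tcp_rot: [3.141, 0.001, -3.097]
contact_force: [-0.4, 1.2, -0.7]
opening: 0.493
```

Run:
```python
from h import *
log("0 0 -13 0 0 0 0")
crop(wr("w5"),220,130,200,150,4,"pics/w5c.png")
crop(r.grab_frame("side"),200,60,110,100,6,"pics/s5.png")
cv2.imwrite("pics/sc5.png",r.grab_frame("scene")[:,:,::-1]);crop("pics/sc5.png",340,180,120,110,6,"pics/c5.png")
s=r.sense();print(s['eef_pos'],s['tcp_rot'],abs(s['qvel']).max(),s['contact_force'],s['opening'],s['wrist_torque'],s['clock'],cmd()[0])
```

```text
[503.31133242 249.96899775 286.89651913] [ 3.14107020e+00  1.21955127e-03 -3.09706952e+00] 0.027751514323731633 [-0.68084274  0.50128753 -1.35607074] 0.4936213243053078 [ 0.0077432  -0.03519127 -0.03541934] 3.8 [503.04948495 249.88843696 286.281     ]
```

View pics/w5c.png

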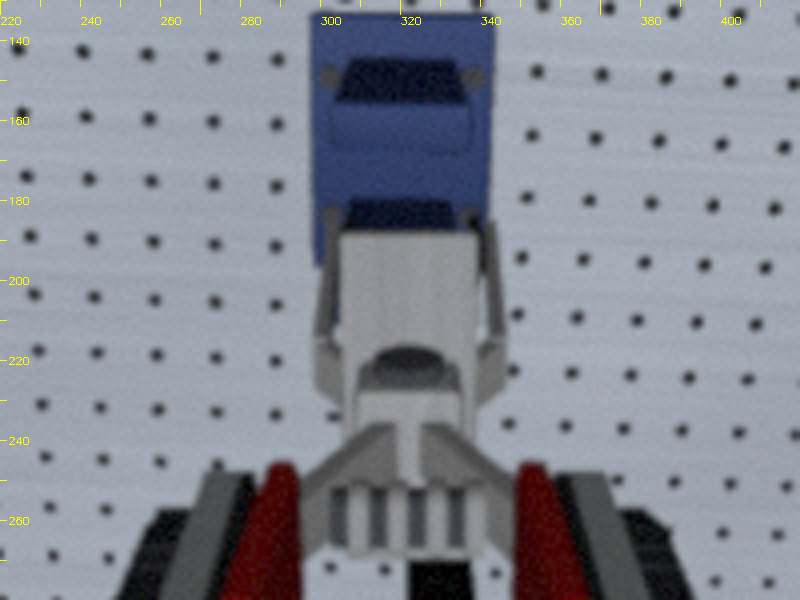

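View pics/s5.png

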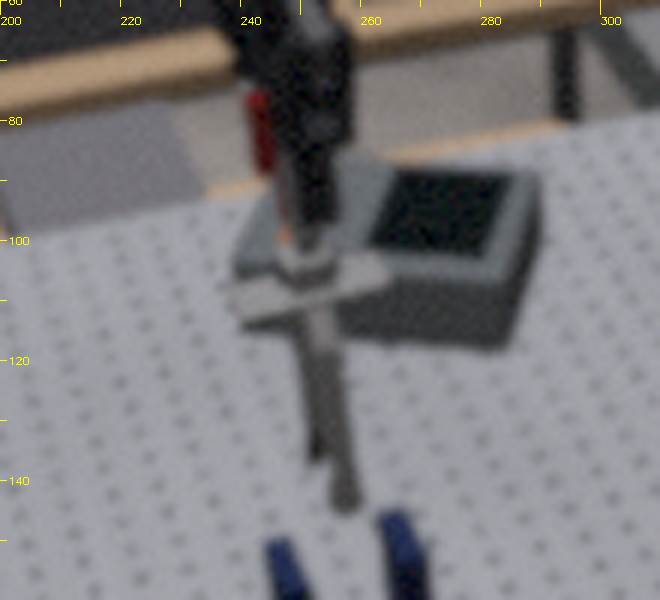

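View pics/c5.png

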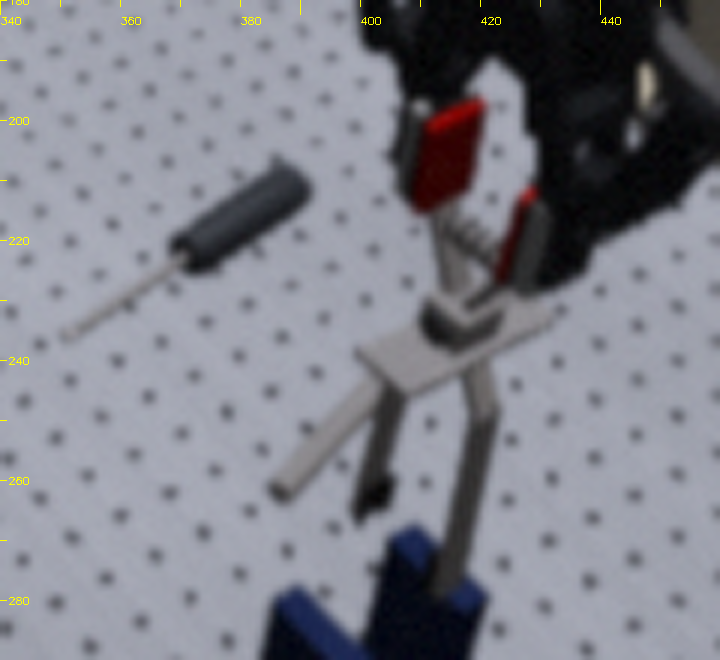

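Tongs lifted level. The guard plate spans u 305–339 at v 188 in the wrist view, in the same place as before the lift, so nothing slipped. Next I'll compute the tongs' pose in the tool frame and plan the approach to the shield.

Run:
```python
from h import *
np.set_printoptions(precision=2,suppress=True)
C['wrist']=pickle.load(open("w4.pkl","rb"))
# at w4 tongs hung: guard top z=119 world
for (x,y) in [(338,232),(478,232),(325,395),]:
    print("w4 guard far corners", onz('wrist',(x/4+220-.5,y/4+130-.5),119))
for (x,y) in [(268,57),(530,57)]:
    print("w4 base far corners", onz('wrist',(x/4+220-.5,y/4+130-.5),8))
for (x,y) in [(295,150),(503,150),(297,337)]:
    print("screws", onz('wrist',(x/4+220-.5,y/4+130-.5),8))
# c5 and side: leg tips
print(tri([("scene",(340+372/6-.5,180+490/6-.5)),("side",(200+316/6-.5,60+455/6-.5))]))
```

```text
w4 guard far corners [470.92 237.66 119.  ]
w4 guard far corners [469.84 261.46 119.  ]
w4 guard far corners [501.33 236.12 119.  ]
w4 base far corners [456.24 212.79   8.  ]
w4 base far corners [453.13 281.04   8.  ]
screws [480.53 220.18   8.  ]
screws [478.   275.81   8.  ]
screws [534.21 221.48   8.  ]
(array([504.45, 242.02, 169.  ]), [array([ 4.08, -1.12]), array([3.18, 1.05])])
```

```bash
cat >> h.py <<'E'
OFF=np.array([1,.8,42.2]) # tongs origin in tool
FL=Ro.from_matrix(np.diag([-1.,1,-1]))
def tcp_for(tongs_p,Rt):  # tongs orientation Rt
    R=Rt*FL; return np.array(tongs_p)-R.apply(OFF),R
E
python3 - <<'E'
import re
s=open('fit.py').read()
i=s.index("for cams in")
exec(s[:i].replace("((bore,30),(out,60))","((bore,30),)"))
def bfit(cams,az): 
    f=least_squares(lambda p:res([*p,az],cams),[589,-27,145],diff_step=1e-3); return f.x,abs(f.fun).mean()
for cams in (('wrist','side','scene'),('side','scene'),('wrist',)): print(cams,bfit(cams,.048))
Rs=frame(.048); M=np.array([589.3,-27.5,144.8])
p,R=tcp_for(M+Rs.apply([0,0,125]),Rs); print(p,R.as_euler('xyz'))
p0,R0=cmd(); plan(p,R,10,p0,R0)
E
```

```text
('wrist', 'side', 'scene') (array([588.73, -27.28, 143.95]), np.float64(0.377159430252104))
('side', 'scene') (array([589.29, -27.28, 145.08]), np.float64(0.29273900424635824))
('wrist',) (array([590.65, -30.83, 140.35]), np.float64(0.1793950182364427))
[519.66 -31.65 296.76] [-3.14  0.44 -3.09]
row x10: -0.056 -2.820 -0.097 -0.0001 -0.0436 -0.0003 | 28.2 mm 0.044
```

Emit:
{"method": "jog_arm", "body": {"increments": "-0.02 -1.13 -0.04 0 -0.0174 0 -0.01;-0.04 -2.26 -0.08 0 -0.0349 0 -0.01;-0.07 -3.38 -0.12 0 -0.0523 0 -0.01;-0.08 -3.95 -0.14 0 -0.061 0 -0.01;-0.08 -3.95 -0.14 0 -0.061 0 -0.01;-0.08 -3.95 -0.14 0 -0.061 0 -0.01;-0.07 -3.38 -0.12 0 -0.0523 0 -0.01;-0.06 -2.82 -0.1 0 -0.0436 0 -0.01"}}

```text
clock: 4.6
eef_pos: [516.0, -0.2, 294.5]
tcp_rot: [-3.14, 0.384, -3.097]
contact_force: [0.7, 0.2, -0.8]
opening: 0.497
```

Emit:
{"method": "jog_arm", "body": {"increments": "-0.04 -1.97 -0.07 0 -0.0305 0 -0.01;-0.03 -1.41 -0.05 0 -0.0218 0 -0.01;0 0 0 0 0 0 -0.01;0 0 0 0 0 0 -0.01;0 0 0 0 0 0 -0.01;0 0 0 0 0 0 -0.01;0 0 0 0 0 0 -0.01;0 0 0 0 0 0 -0.01"}}

```text
clock: 5.4
eef_pos: [519.3, -31.2, 297.1]
tcp_rot: [-3.142, 0.436, -3.096]
contact_force: [-0.4, -0.8, -1.5]
opening: 0.497
```

Run:
```python
from h import *
np.set_printoptions(precision=3,suppress=True)
log("-0.02 -1.13 -0.04 0 -0.0174 0 -0.01;-0.04 -2.26 -0.08 0 -0.0349 0 -0.01;-0.07 -3.38 -0.12 0 -0.0523 0 -0.01;-0.08 -3.95 -0.14 0 -0.061 0 -0.01;-0.08 -3.95 -0.14 0 -0.061 0 -0.01;-0.08 -3.95 -0.14 0 -0.061 0 -0.01;-0.07 -3.38 -0.12 0 -0.0523 0 -0.01;-0.06 -2.82 -0.1 0 -0.0436 0 -0.01;-0.04 -1.97 -0.07 0 -0.0305 0 -0.01;-0.03 -1.41 -0.05 0 -0.0218 0 -0.01")
crop(wr("w6"),220,100,200,180,4,"pics/w6c.png")
cv2.imwrite("pics/sd6.png",r.grab_frame("side")[:,:,::-1]);crop("pics/sd6.png",270,90,120,160,5,"pics/s6.png")
cv2.imwrite("pics/sc6.png",r.grab_frame("scene")[:,:,::-1]);crop("pics/sc6.png",240,130,120,110,6,"pics/c6.png")
s=r.sense();print(s['eef_pos'],s['tcp_rot'],abs(s['qvel']).max(),s['contact_force'],s['opening'],s['wrist_torque'],s['clock']); p,R=cmd(); print(p,R.as_euler('xyz'))
```

```text
[519.268 -31.483 297.084] [-3.142  0.436 -3.097] 0.0038606408566718626 [-0.572  0.344 -1.425] 0.49370506847595025 [-0.041  0.286 -0.007] 5.55
[519.262 -31.669 297.125] [-3.142  0.436 -3.097]
```

View pics/w6c.png

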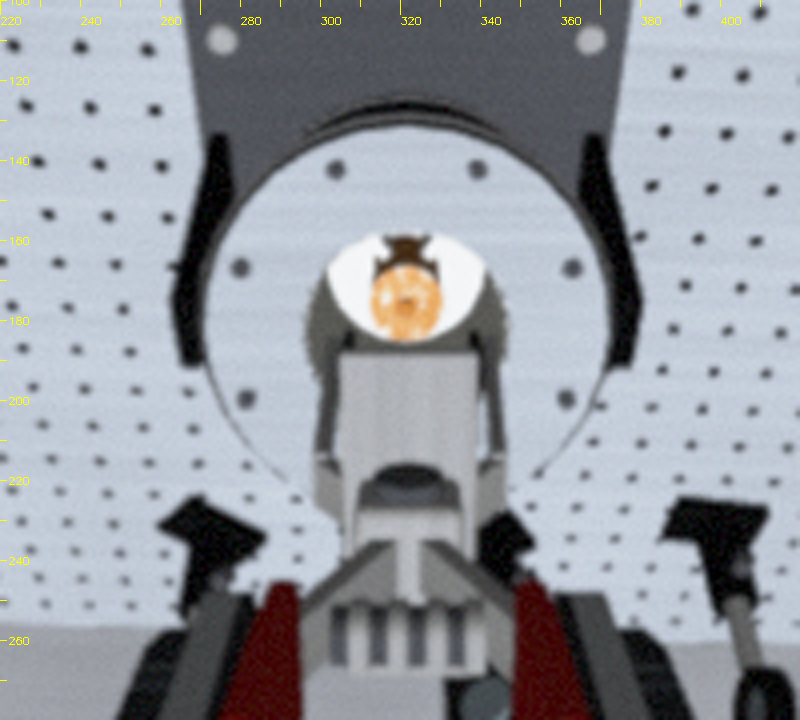

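View pics/s6.png

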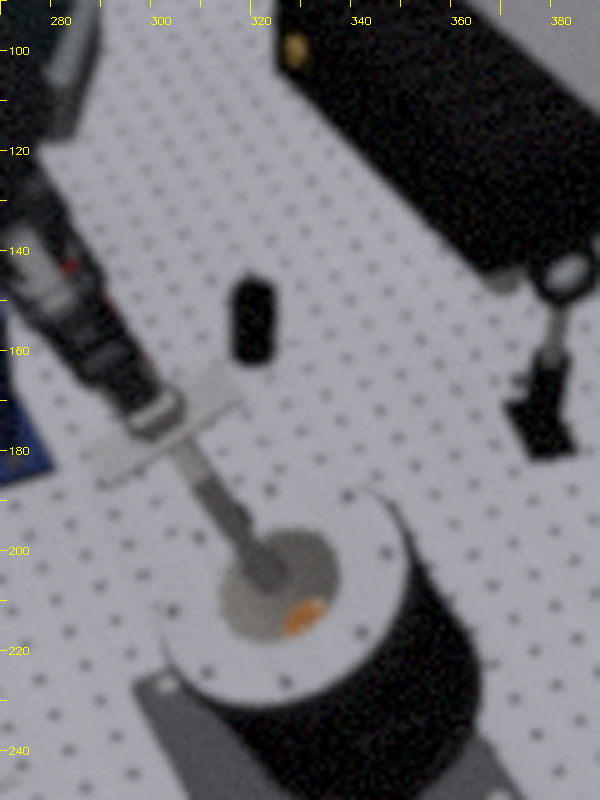

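View pics/c6.png

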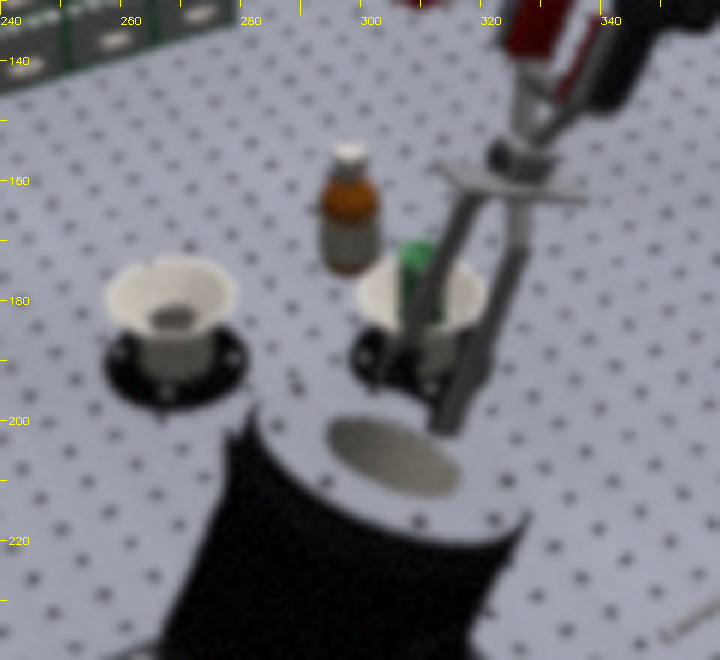

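The wrist view shows the cell's top centred at crop (406,303), with the plate holes symmetric about u=407 and the guard about 410, so the lateral and yaw alignment are already within about 0.5 mm. I'll fit the tilt and along-x offset from the holes and edges.

```bash
cat > fit6.py <<'E'
from h import *
from scipy.optimize import least_squares
np.set_printoptions(precision=3,suppress=True)
C['wrist']=pickle.load(open("w6.pkl","rb"))
cv=lambda l:np.array([[x/4+220-.5,y/4+100-.5] for x,y in l])
holes=cv([(573,268),(478,169),(336,169),(241,268),(246,398),(567,398)])
ang=np.radians(22.5+45*np.arange(6))  # placeholder
bore=cv([(406,233),(328,268),(487,268),(305,320),(508,320)])
outer=cv([(407,127),(203,300),(612,300),(250,200),(565,200),(222,390)])
t=np.linspace(0,2*np.pi,1441)
def fr(e): return Ro.from_euler('xyz',[e[0],-np.radians(25)+e[1],.048+e[2]])
def circ(P,pts):
    q=proj('wrist',P);o=[]
    for e in pts:
        i=np.argmin(((q-e)**2).sum(1)); j=q[(i+1)%1440]-q[i-1]; n=np.array([j[1],-j[0]])/np.linalg.norm(j); o.append((e-q[i])@n)
    return o
def res(p,useo=True,rot=True):
    R=fr(p[4:7] if rot else [0,0,0]); rh=p[3]
    # image up = shield +x ; image right = tool y= shield y
    a=np.radians([67.5,22.5,-22.5,-67.5,-112.5,112.5])
    H=p[:3]+R.apply(np.c_[rh*np.cos(a),rh*np.sin(a),0*a])
    o=list((proj('wrist',H)-holes).ravel())
    o+=circ(p[:3]+R.apply(np.c_[30*np.cos(t),30*np.sin(t),0*t]),bore)
    if useo: o+=circ(p[:3]+R.apply(np.c_[60*np.cos(t),60*np.sin(t),0*t]),outer)
    o+=list(np.array(p[4:7])/.05)
    return np.array(o)
for uo in (True,False):
  for rot in (True,False):
    f=least_squares(lambda p:res(p,uo,rot),[589,-27,145,46,0,0,0],x_scale=[1,1,1,1,.02,.02,.02],diff_step=1e-4)
    print(uo,rot,f.x,abs(f.fun).mean()); M=f.x[:3]
    p,R=cmd()
    print("  mouth in tool",R.inv().apply(M-p))
E
python3 fit6.py
```

```text
True True [575.584 -27.301 149.325  52.363   0.018   2.189   0.005] 4.508360612534964
  mouth in tool [ 11.207   1.852 157.819]
True False [602.131 -27.072 101.95   19.923   0.      0.      0.   ] 13.88670391687922
  mouth in tool [  7.156   0.896 211.966]
False True [579.922 -27.565 145.064  54.422  -0.001   2.084  -0.002] 4.929545457636712
  mouth in tool [  9.089   1.395 163.507]
False False [619.695 -25.478  72.717  22.786   0.      0.      0.   ] 16.267034767465585
  mouth in tool [  3.524   1.706 245.904]
```

```bash
sed -i 's/H=p\[:3\]+R.apply(np.c_\[rh\*np.cos(a)/H=p[:3]+R.apply(np.c_[-rh*np.cos(a)/' fit6.py; python3 fit6.py
```

```text
True True [592.605 -26.848 139.247  52.204   0.013   0.016   0.001] 0.242046025257157
  mouth in tool [  0.029   1.545 174.142]
True False [592.762 -26.785 139.057  52.201   0.      0.      0.   ] 0.23166691491114996
  mouth in tool [ -0.036   1.601 174.381]
False True [590.797 -27.047 141.565  51.737  -0.002   0.004  -0.002] 0.08799485519556115
  mouth in tool [  0.695   1.427 171.274]
False False [590.827 -27.031 141.536  51.735   0.      0.      0.   ] 0.08750744334536634
  mouth in tool [  0.681   1.442 171.314]
```

The fit is sub-pixel: the mouth lies at (0.7, 1.4, ~170) mm in the tool frame and the tongs' axis at (1.0, 0.8), with tilt errors near 0. I'll slide in about 82 mm along the axis.

Emit:
{"method": "jog_arm", "body": {"increments": "0 0.06 0.6 0 0 0 -0.01;0 0 1.1 0 0 0 -0.01;0 0 1.2 0 0 0 -0.01;0 0 1.2 0 0 0 -0.01;0 0 1.2 0 0 0 -0.01;0 0 1.2 0 0 0 -0.01;0 0 1 0 0 0 -0.01;0 0 0.7 0 0 0 -0.01"}}

```text
clock: 6.35
eef_pos: [553.9, -29.5, 221.6]
tcp_rot: [3.141, 0.435, -3.097]
contact_force: [0.3, -0.1, -0.7]
opening: 0.496
```

Run:
```python
from h import *
np.set_printoptions(precision=3,suppress=True)
log("0 0.06 8.2 0 0 0 0")
crop(wr("w7"),220,60,200,190,4,"pics/w7c.png")
cv2.imwrite("pics/sd7.png",r.grab_frame("side")[:,:,::-1]);crop("pics/sd7.png",290,120,110,110,6,"pics/s7.png")
s=r.sense();print(s['eef_pos'],s['tcp_rot'],abs(s['qvel']).max(),s['contact_force'],s['opening'],s['wrist_torque'],s['clock']); p,R=cmd(); print(p,R.as_euler('xyz'))
```

```text
[553.648 -29.474 221.589] [ 3.141  0.434 -3.097] 0.024837414965937037 [-0.778 -0.551 -1.246] 0.4926368398985703 [-0.035  0.356 -0.001] 6.45
[553.816 -29.526 222.789] [-3.142  0.436 -3.097]
```

View pics/w7c.png

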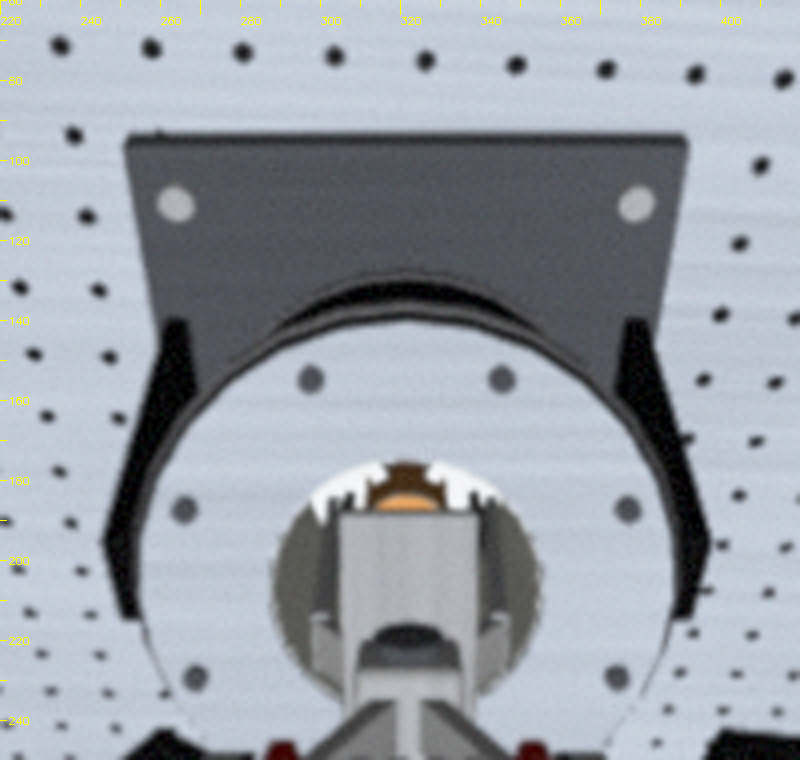

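View pics/s7.png

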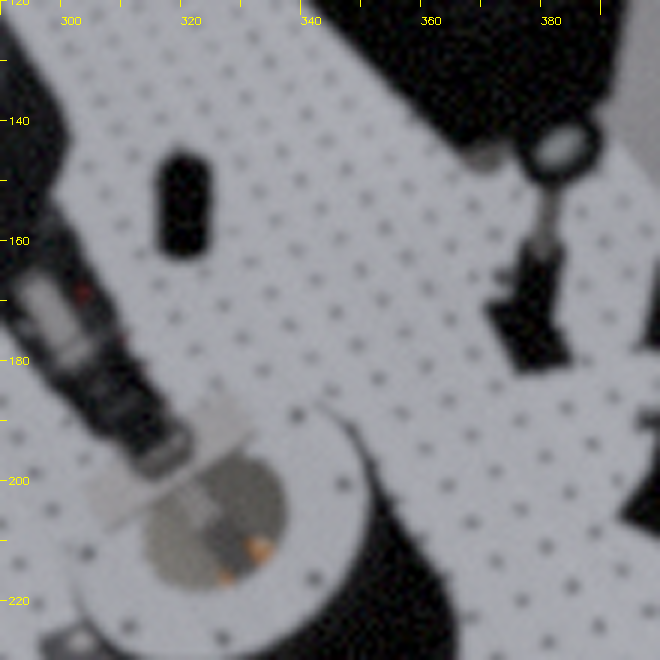

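The jaws straddle the cell symmetrically (legs at u≈303 and 340, cell top at u≈321), with no contact force. Now a gentle squeeze.

Emit:
{"method": "jog_arm", "body": {"increments": "0 0 0 0 0 0 -0.05;0 0 0 0 0 0 -0.08;0 0 0 0 0 0 -0.1;0 0 0 0 0 0 -0.12;0 0 0 0 0 0 -0.14;0 0 0 0 0 0 -0.17;0 0 0 0 0 0 -0.25;0 0 0 0 0 0 -0.4", "squeeze": 24}}

```text
clock: 7.25
eef_pos: [553.8, -29.6, 223.0]
tcp_rot: [-3.141, 0.436, -3.097]
contact_force: [-3.3, -0.8, 2.4]
opening: 0.429
```

Run:
```python
from h import *
np.set_printoptions(precision=3,suppress=True)
crop(wr("w8"),220,60,200,190,4,"pics/w8c.png")
s=r.sense();print(s['eef_pos'],s['tcp_rot'],abs(s['qvel']).max(),s['contact_force'],s['opening'],s['opening']*85,s['wrist_torque'],s['clock'])
```

```text
[553.828 -29.592 222.966] [-3.141  0.436 -3.097] 0.001690605269474675 [-3.587 -0.408  2.579] 0.4265040129213029 36.252841098310746 [-0.31   0.598 -0.111] 7.3
```

View pics/w8c.png

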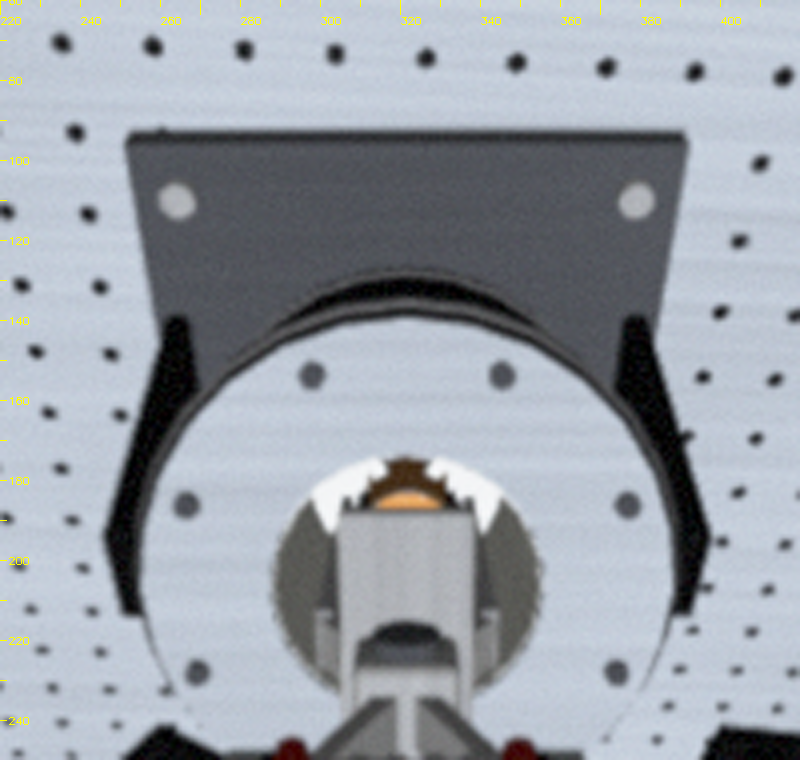

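The opening stopped at 36 mm (37 mm is expected with the cell held), so the jaws have gripped it. Withdrawing along the axis.

Emit:
{"method": "jog_arm", "body": {"increments": "0 0 -0.4 0 0 0 -0.4;0 0 -0.9 0 0 0 -0.4;0 0 -1.6 0 0 0 -0.4;0 0 -2.2 0 0 0 -0.4;0 0 -2.2 0 0 0 -0.4;0 0 -2.2 0 0 0 -0.4;0 0 -1.5 0 0 0 -0.4;0 0 -0.5 0 0 0 -0.4"}}

```text
clock: 8.1
eef_pos: [505.3, -31.7, 329.2]
tcp_rot: [-3.141, 0.439, -3.097]
contact_force: [0.1, -0.6, -1.2]
opening: 0.426
```

Run:
```python
from h import *
np.set_printoptions(precision=3,suppress=True)
log("0 0 -11.5 0 0 0 0")
wr("w9");crop("pics/w9.png",220,60,200,190,4,"pics/w9c.png")
cv2.imwrite("pics/sd9.png",r.grab_frame("side")[:,:,::-1]);crop("pics/sd9.png",260,90,130,140,5,"pics/s9.png")
cv2.imwrite("pics/sc9.png",r.grab_frame("scene")[:,:,::-1]);crop("pics/sc9.png",240,110,120,110,6,"pics/c9.png")
s=r.sense();print(s['eef_pos'],s['tcp_rot'],abs(s['qvel']).max(),s['contact_force'],s['opening'],s['wrist_torque'],s['clock'])
```

```text
[505.188 -31.647 327.029] [-3.142  0.436 -3.097] 0.020735956385875012 [ 0.563  0.678 -1.734] 0.42335105965783637 [-0.004  0.416  0.007] 8.25
```

View pics/w9c.png

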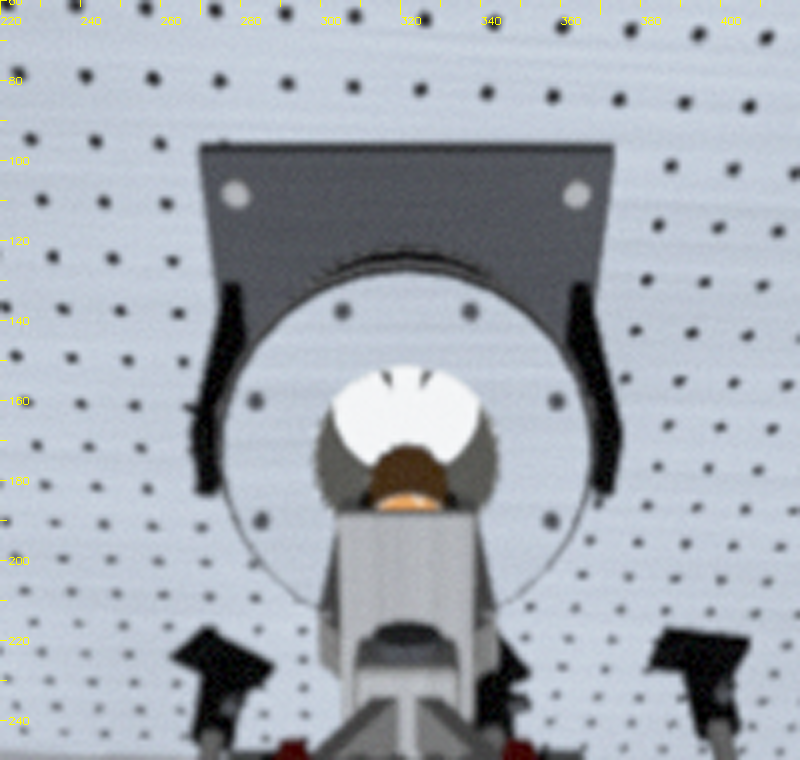

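View pics/s9.png

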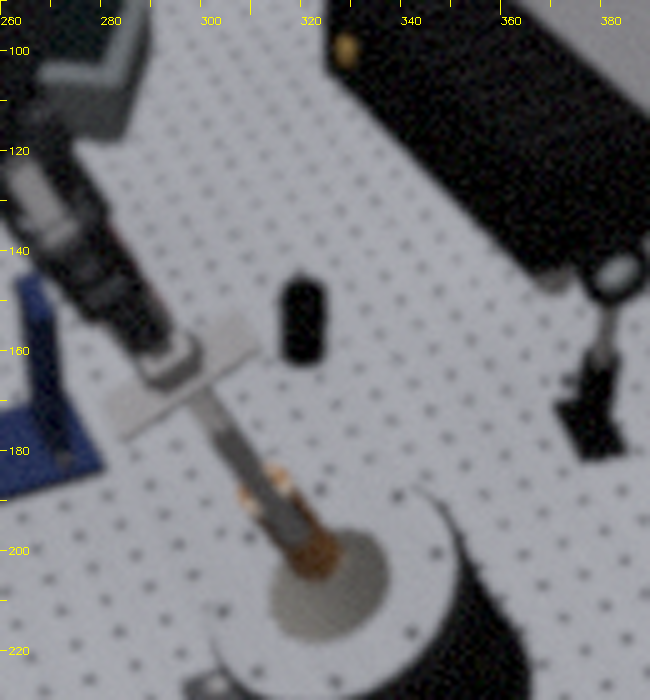

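View pics/c9.png

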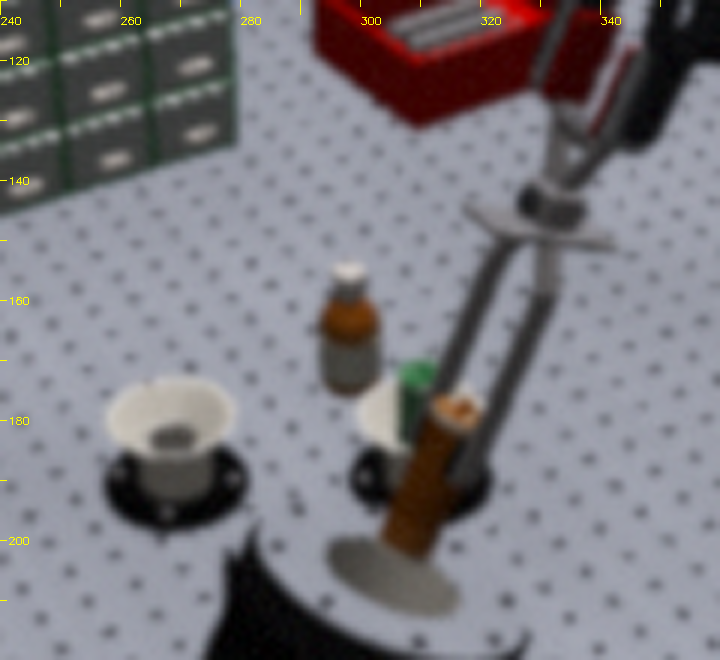

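Cell is out, gripped coaxially in both jaws: in the side view its top shows at (249,495)–(278,478) crop. I'll raise it, then transit and turn upright over the empty pot.

Run:
```python
from h import *
p0,R0=cmd(); print(p0,R0.as_euler('xyz'))
p0=p0+[0,0,46]
Rt=Ro.from_euler('z',.048)
p,R=tcp_for([575.3,-285.1,265],Rt); print(p)
print(R0.inv().apply([0,0,46]))
plan(p,R,10,p0,R0)
```

```text
[505.31826088 -31.69048771 327.04026349] [-3.14159265  0.4358     -3.09698564]
[ 576.33723348 -285.85109701  307.2       ]
[-1.94182451e+01  5.02722863e-15 -4.17005007e+01]
row x10: -0.422 -2.571 0.787 -0.0001 0.0436 -0.0003 | 27.2 mm 0.044
```

Emit:
{"method": "jog_arm", "body": {"increments": "-0.4 0 -0.9 0 0 0 -0.4;-0.8 0 -1.7 0 0 0 -0.4;-0.74 0 -1.57 0 0 0 -0.4;-0.17 -1.03 0.31 0 0.0174 0 -0.4;-0.34 -2.06 0.63 0 0.0349 0 -0.4;-0.51 -3.09 0.94 0 0.0523 0 -0.4;-0.55 -3.34 1.02 0 0.0567 0 -0.4;-0.55 -3.34 1.02 0 0.0567 0 -0.4"}}

```text
clock: 9.05
eef_pos: [544.6, -160.5, 342.2]
tcp_rot: [3.141, 0.214, -3.097]
contact_force: [0.1, -0.9, -1.3]
opening: 0.424
```

Emit:
{"method": "jog_arm", "body": {"increments": "-0.55 -3.34 1.02 0 0.0567 0 -0.4;-0.55 -3.34 1.02 0 0.0567 0 -0.4;-0.42 -2.57 0.79 0 0.0436 0 -0.4;-0.3 -1.8 0.55 0 0.0305 0 -0.4;-0.21 -1.29 0.39 0 0.0218 0 -0.4;-0.08 -0.51 0.16 0 0.0087 0 -0.4;0 0 0 0 0 0 -0.4;0 0 0 0 0 0 -0.4"}}

```text
clock: 9.85
eef_pos: [575.9, -285.3, 307.5]
tcp_rot: [3.141, 0.0, -3.097]
contact_force: [0.3, 0.8, -1.0]
opening: 0.425
```

Run:
```python
from h import *
np.set_printoptions(precision=3,suppress=True)
log("-0.4 0 -0.9 0 0 0 -0.4;-0.8 0 -1.7 0 0 0 -0.4;-0.74 0 -1.57 0 0 0 -0.4;-0.17 -1.03 0.31 0 0.0174 0 -0.4;-0.34 -2.06 0.63 0 0.0349 0 -0.4;-0.51 -3.09 0.94 0 0.0523 0 -0.4;-0.55 -3.34 1.02 0 0.0567 0 -0.4;-0.55 -3.34 1.02 0 0.0567 0 -0.4;-0.55 -3.34 1.02 0 0.0567 0 -0.4;-0.55 -3.34 1.02 0 0.0567 0 -0.4;-0.42 -2.57 0.79 0 0.0436 0 -0.4;-0.3 -1.8 0.55 0 0.0305 0 -0.4;-0.21 -1.29 0.39 0 0.0218 0 -0.4;-0.08 -0.51 0.16 0 0.0087 0 -0.4")
wr("w10");crop("pics/w10.png",220,100,200,150,4,"pics/w10c.png")
cv2.imwrite("pics/sd10.png",r.grab_frame("side")[:,:,::-1]);crop("pics/sd10.png",310,210,110,140,5,"pics/s10.png")
cv2.imwrite("pics/sc10.png",r.grab_frame("scene")[:,:,::-1]);crop("pics/sc10.png",220,90,110,120,5,"pics/c10.png")
s=r.sense();print(s['eef_pos'],s['tcp_rot'],abs(s['qvel']).max(),s['contact_force'],s['opening'],s['wrist_torque'],s['clock']); p,R=cmd(); print(p,R.as_euler('xyz'))
```

```text
[ 575.959 -285.198  308.193] [-3.141  0.001 -3.096] 0.0032054589131742584 [-0.847  0.449 -2.165] 0.4239339876575604 [0.02  0.011 0.015] 10.0
[ 576.046 -285.889  307.46 ] [-3.142 -0.    -3.097]
```

View pics/w10c.png

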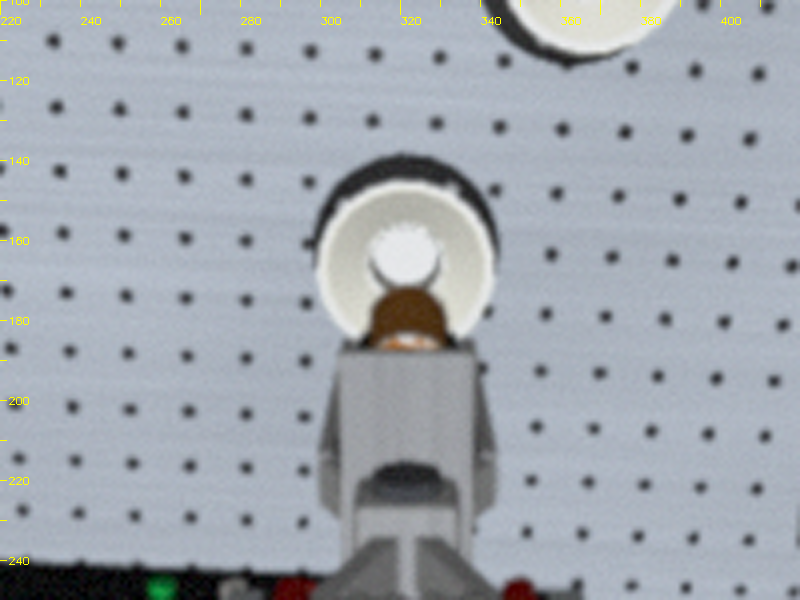

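View pics/s10.png

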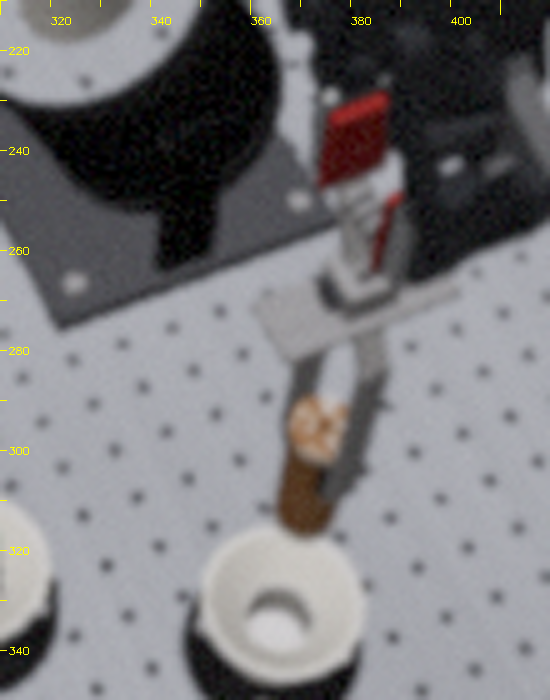

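View pics/c10.png

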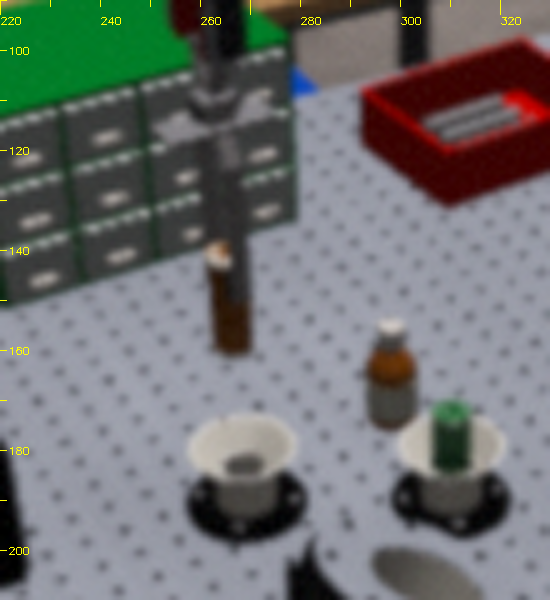

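```bash
cat > fit10.py <<'E'
from h import *
from scipy.optimize import least_squares
np.set_printoptions(precision=2,suppress=True)
C['wrist']=pickle.load(open("w10.pkl","rb"))
cv=lambda l:np.array([[x/4+220-.5,y/4+100-.5] for x,y in l])
t=np.linspace(0,2*np.pi,1441)
def circ(P,pts):
    q=proj('wrist',P);o=[]
    for e in pts:
        i=np.argmin(((q-e)**2).sum(1)); j=q[(i+1)%1440]-q[i-1]; n=np.array([j[1],-j[0]])/np.linalg.norm(j); o.append((e-q[i])@n)
    return np.array(o)
p,R=cmd()
def rep(nm,pts,rad,z,var=False):
    f=lambda v:circ(np.c_[v[0]+rad*np.cos(t),v[1]+rad*np.sin(t),0*t+(v[2] if var else z)],pts)
    s=least_squares(f,[576,-285]+([z] if var else []),diff_step=1e-4)
    c=np.array([*s.x[:2],s.x[2] if var else z]); print(nm,c,"in tool",R.inv().apply(c-p),abs(s.fun).mean())
rim=cv([(318,275),(496,275),(407,181),(345,205),(468,205),(333,312)])
rep("rim",rim,30,47); rep("rim free z",rim,30,47,True)
rep("foot",cv([(407,154),(316,240),(340,187),(474,187),(498,245)]),38,8)
rep("floor",cv([(405,222),(370,257),(440,257),(380,235),(430,235)]),13.4,8)
b=cv([(408,287),(370,318),(446,318),(380,299),(436,299)])
zb=p[2]-42.2-145
rep("cellbot",b,12,zb); rep("cellbot free",b,12,zb,True)
E
python3 fit10.py
python3 - <<'E'
import sys; sys.path.insert(0,'.')
from h import *
np.set_printoptions(precision=2,suppress=True)
# cell bottom by fixed cams
print(tri([("scene",(220+233/5-.5,90+350/5-.5)),("side",(310+305/5-.5,210+525/5-.5))]))
print("pot",tri([("scene",(220+243/5-.5,90+449/5-.5)),("side",(310+283/5-.5,210+605/5-.5))]))
E
```

```text
rim [ 572.08 -285.01   47.  ] in tool [  3.87   1.05 260.46] 1.2818880992734378
rim free z [ 567.5  -284.53   79.18] in tool [  8.43   1.74 228.28] 0.217455624702531
foot [ 575.26 -284.14    8.  ] in tool [  0.65   1.79 299.46] 0.6045518621678692
floor [ 576.57 -284.82    8.  ] in tool [ -0.63   1.05 299.46] 0.28206574118418487
cellbot [ 576.47 -284.    120.26] in tool [ -0.55   1.87 187.2 ] 0.06316633497553904
cellbot free [ 577.38 -283.94  115.87] in tool [ -1.46   1.89 191.59] 0.02228539709160392
(array([ 575.04, -286.78,  117.43]), [array([0.06, 0.  ]), array([0.1, 0. ])])
pot (array([ 574.73, -285.17,   45.42]), [array([-0.03, -0.  ]), array([-0.05, -0.  ])])
```

```bash
cat >> fit10.py <<'E'
print('---')
for z in (46,47):
    f=lambda v:circ(np.c_[v[0]+v[2]*np.cos(t),v[1]+v[2]*np.sin(t),0*t+z],rim)
    s=least_squares(f,[575,-285,32],diff_step=1e-4); print("rim r free",s.x,abs(s.fun).mean(),"in tool",R.inv().apply(np.array([*s.x[:2],z])-p))
E
python3 fit10.py | sed -n '/---/,$p'
python3 - <<'E'
import sys; sys.path.insert(0,'.')
from h import *
crop("pics/w10.png",290,130,62,60,12,"pics/w10d.png")
E
```

```text
---
rim r free [ 574.31 -284.12   32.68] 0.21743922079852593 in tool [  1.61   1.85 261.46]
rim r free [ 574.1  -284.13   32.6 ] 0.217441563927811 in tool [  1.81   1.84 260.46]
```

View pics/w10d.png

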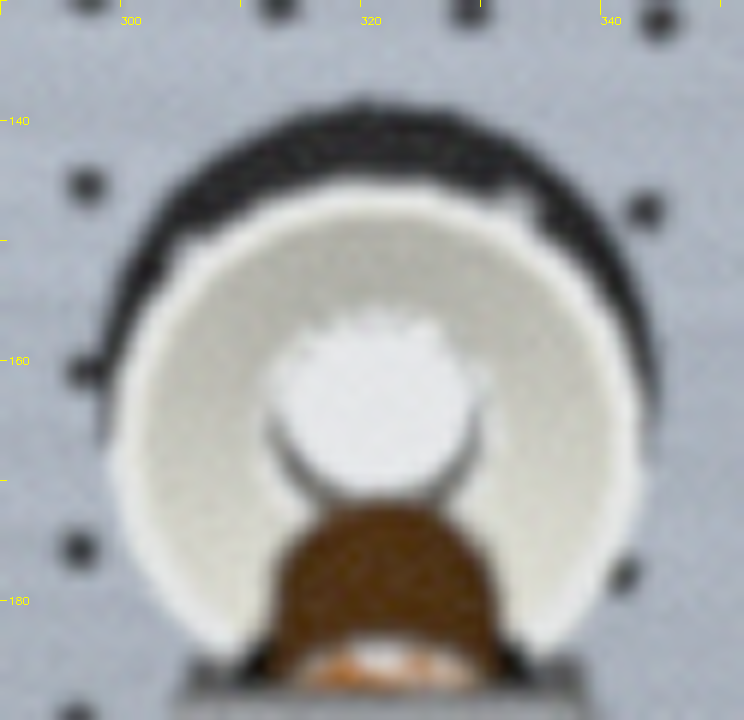

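```bash
cat > fit10b.py <<'E'
exec(open('fit10.py').read().split("p,R=cmd()")[0])
p,R=cmd()
cv=lambda l:np.array([[x/12+290-.5,y/12+130-.5] for x,y in l])
def go(nm,pts,z,rad=None):
    f=lambda v:circ(np.c_[v[0]+(rad or v[2])*np.cos(t),v[1]+(rad or v[2])*np.sin(t),0*t+z],pts)
    s=least_squares(f,[575,-285]+([] if rad else [20]),diff_step=1e-4); print(nm,s.x,abs(s.fun).mean(),"in tool",R.inv().apply(np.array([*s.x[:2],z])-p))
go("rim outer",cv([(110,470),(640,455),(374,180),(180,270),(560,260),(215,650),(550,640)]),47)
go("sleeve lip",cv([(267,400),(482,400),(374,308),(300,335),(450,330),(310,490),(440,490)]),32)
go("sleeve lip r",cv([(267,400),(482,400),(374,308),(300,335),(450,330),(310,490),(440,490)]),32,13.4)
go("floor",cv([(374,493),(300,445),(452,440),(335,480),(415,480)]),8,13.4)
go("foot",cv([(97,430),(660,420),(375,97),(180,200),(570,190)]),6)
for zt in (187.2,190): go("cell",cv([(277,600),(500,600),(388,500),(290,545),(485,545),(335,510),(440,510)]),p[2]-zt,12)
E
python3 fit10b.py
```

```text
rim outer [ 574.25 -284.96   32.56] 0.1292721913614326 in tool [  1.7    1.01 260.46]
sleeve lip [ 572.13 -284.99   13.48] 0.16021062020733848 in tool [  3.81   1.07 275.46]
sleeve lip r [ 572.11 -284.99] 0.16106342981095387 in tool [  3.84   1.07 275.46]
floor [ 574.   -285.04] 0.32893860138319153 in tool [  1.94   0.94 299.46]
foot [ 575.1  -284.4    38.06] 0.4736108592579262 in tool [  0.82   1.53 301.46]
cell [ 576.06 -283.6 ] 0.20074166388083134 in tool [ -0.16   2.28 187.2 ]
cell [ 576.65 -283.56] 0.19007135391964095 in tool [ -0.75   2.3  190.  ]
```

The pot sits about 1–2 mm robotward and 1.4 mm to −y of the cell axis. I'll apply half the x offset and most of the y one, lower to just above the rim, and re-measure where parallax is small.

Emit:
{"method": "jog_arm", "body": {"increments": "0.03 -0.03 0.4 0 0 0 -0.4;0.03 -0.03 0.9 0 0 0 -0.4;0.02 -0.03 1.2 0 0 0 -0.4;0.02 -0.03 1.3 0 0 0 -0.4;0 0 1.2 0 0 0 -0.4;0 0 0.8 0 0 0 -0.4;0 0 0.4 0 0 0 -0.4;0 0 0.1 0 0 0 -0.4"}}

```text
clock: 10.8
eef_pos: [574.9, -287.1, 243.8]
tcp_rot: [3.141, -0.001, -3.097]
contact_force: [-0.5, -0.1, -1.5]
opening: 0.421
```

Run:
```python
from h import *
np.set_printoptions(precision=3,suppress=True)
log("0.1 -0.12 6.3 0 0 0 0")
wr("w11");crop("pics/w11.png",280,130,80,65,9,"pics/w11c.png")
cv2.imwrite("pics/sd11.png",r.grab_frame("side")[:,:,::-1]);crop("pics/sd11.png",330,260,75,90,8,"pics/s11.png")
cv2.imwrite("pics/sc11.png",r.grab_frame("scene")[:,:,::-1]);crop("pics/sc11.png",235,130,75,70,8,"pics/c11.png")
s=r.sense();print(s['eef_pos'],s['tcp_rot'],abs(s['qvel']).max(),s['contact_force'],s['opening'],s['wrist_torque'],s['clock']); p,R=cmd(); print(p,R.as_euler('xyz'))
```

```text
[ 575.385 -287.249  244.909] [-3.141  0.    -3.097] 0.004020196964244627 [-0.425  0.166 -2.046] 0.42335337588980076 [-0.03   0.009 -0.001] 10.95
[ 575.088 -287.133  244.46 ] [-3.142 -0.    -3.097]
```

View pics/w11c.png

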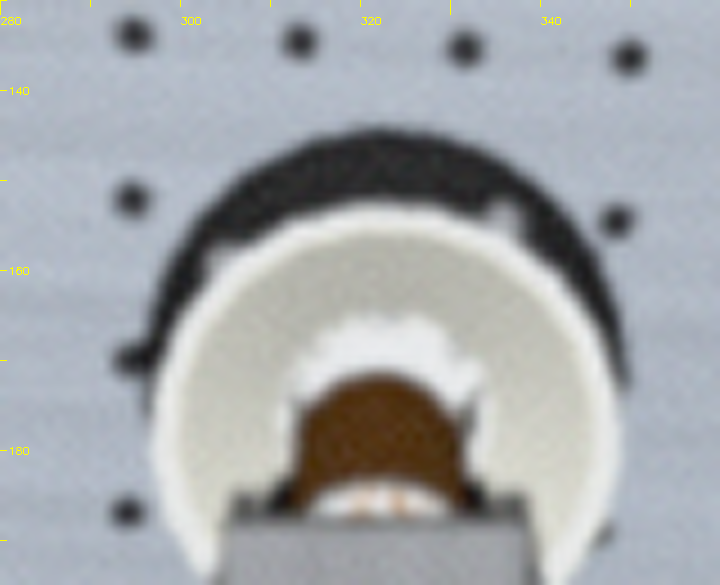

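View pics/s11.png

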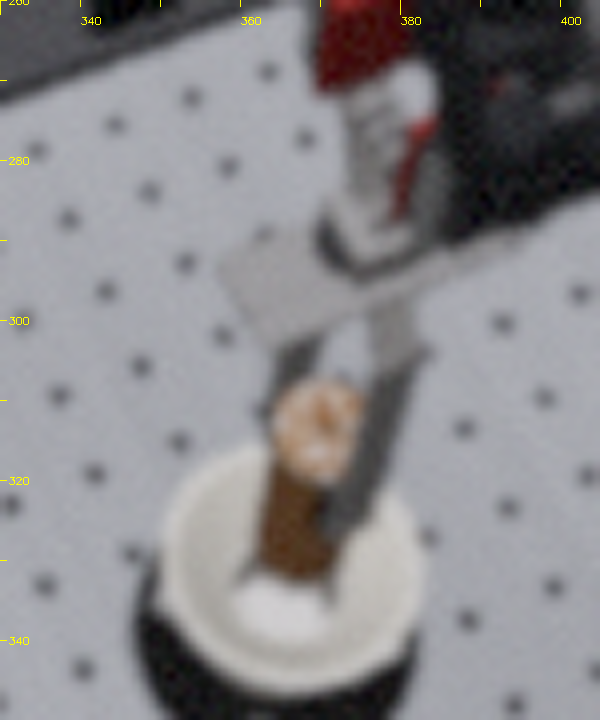

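View pics/c11.png

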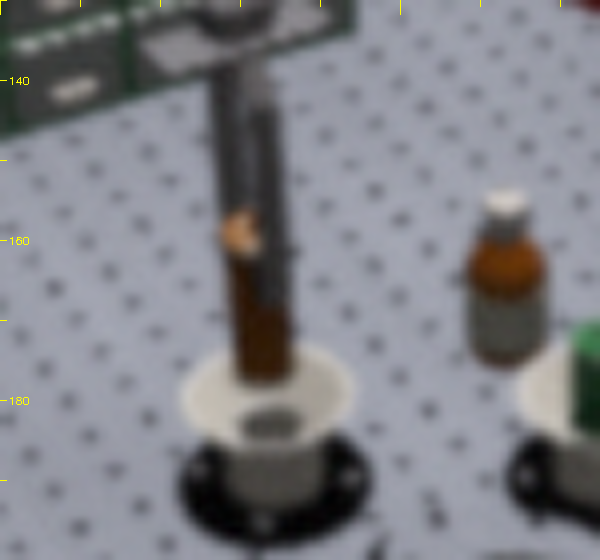

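```bash
cat > fit11.py <<'E'
exec(open('fit10.py').read().split("p,R=cmd()")[0])
C['wrist']=pickle.load(open("w11.pkl","rb"))
p,R=cmd()
cv=lambda l:np.array([[x/9+280-.5,y/9+130-.5] for x,y in l])
def go(nm,pts,z,rad=None):
    f=lambda v:circ(np.c_[v[0]+(rad or v[2])*np.cos(t),v[1]+(rad or v[2])*np.sin(t),0*t+z],pts)
    s=least_squares(f,[575,-285]+([] if rad else [20]),diff_step=1e-4); print(nm,s.x,abs(s.fun).mean(),"in tool",R.inv().apply(np.array([*s.x[:2],z])-p))
go("rim outer",cv([(153,440),(620,430),(386,202),(225,270),(550,265),(200,565),(575,565)]),47)
go("foot",cv([(150,385),(622,375),(387,128),(220,210),(560,210)]),6)
go("sleeve lip",cv([(283,410),(490,410),(386,312)]),32,13.4)
for zt in (187.2,190): go("cell",cv([(295,460),(467,460),(380,371),(305,425),(457,425),(330,390),(430,390)]),p[2]-zt,12)
for zt in (187.2,190): go("cell fr",cv([(295,460),(467,460),(380,371),(305,425),(457,425),(330,390),(430,390)]),p[2]-zt)
print("cell bot fixed",tri([("scene",(235+264/8-.5,130+373/8-.5)),("side",(330+297/8-.5,260+558/8-.5))]))
print("pot",tri([("scene",(235+267/8-.5,130+395/8-.5)),("side",(330+293/8-.5,260+566/8-.5))]))
E
python3 fit11.py
```

```text
rim outer [ 573.95 -284.47   32.65] 0.09985980205976754 in tool [  0.98   2.71 197.46]
foot [ 573.63 -284.27   36.62] 0.3442961535263004 in tool [  1.28   2.92 238.46]
sleeve lip [ 572.82 -284.58] 0.9093486835079112 in tool [  2.11   2.66 212.46]
cell [ 574.91 -285.42] 0.2640756368692237 in tool [  0.06   1.72 187.2 ]
cell [ 575.49 -285.38] 0.22713668002746637 in tool [ -0.52   1.73 190.  ]
cell fr [ 574.29 -285.45   11.53] 0.17563545725774019 in tool [  0.69   1.72 187.2 ]
cell fr [ 575.   -285.4    11.63] 0.1756355316690003 in tool [ -0.02   1.73 190.  ]
cell bot fixed (array([ 574.3 , -287.35,   55.86]), [array([0.17, 0.01]), array([0.26, 0.01])])
pot (array([ 574.88, -285.41,   46.92]), [array([0.08, 0.  ]), array([0.12, 0.  ])])
```

At this height the pot is offset from the cell by about (−0.7, +1.0) mm. I'll correct that and lower into the sleeve's top.

Emit:
{"method": "jog_arm", "body": {"increments": "0.03 0.05 0.2 0 0 0 -0.4;0.03 0.05 0.4 0 0 0 -0.4;0 0 0.6 0 0 0 -0.4;0 0 0.6 0 0 0 -0.4;0 0 0.6 0 0 0 -0.4;0 0 0.5 0 0 0 -0.4;0 0 0.3 0 0 0 -0.4;0 0 0 0 0 0 -0.4"}}

```text
clock: 11.75
eef_pos: [574.2, -286.1, 211.8]
tcp_rot: [3.141, -0.001, -3.097]
contact_force: [-0.1, 0.1, -0.7]
opening: 0.425
```

Run:
```python
from h import *
np.set_printoptions(precision=3,suppress=True)
log("0.06 0.1 3.2 0 0 0 0")
wr("w12");crop("pics/w12.png",280,130,80,65,9,"pics/w12c.png")
cv2.imwrite("pics/sd12.png",r.grab_frame("side")[:,:,::-1]);crop("pics/sd12.png",330,260,75,90,8,"pics/s12.png")
s=r.sense();print(s['eef_pos'],s['tcp_rot'],abs(s['qvel']).max(),s['contact_force'],s['opening'],s['wrist_torque'],s['clock']); p,R=cmd(); print(p,R.as_euler('xyz'))
```

```text
[ 574.513 -286.229  212.564] [-3.141 -0.    -3.097] 0.004524241666030844 [-0.172 -0.943 -1.64 ] 0.42431268631071767 [ 0.028  0.032 -0.029] 11.85
[ 574.438 -286.161  212.46 ] [-3.142 -0.    -3.097]
```

View pics/w12c.png

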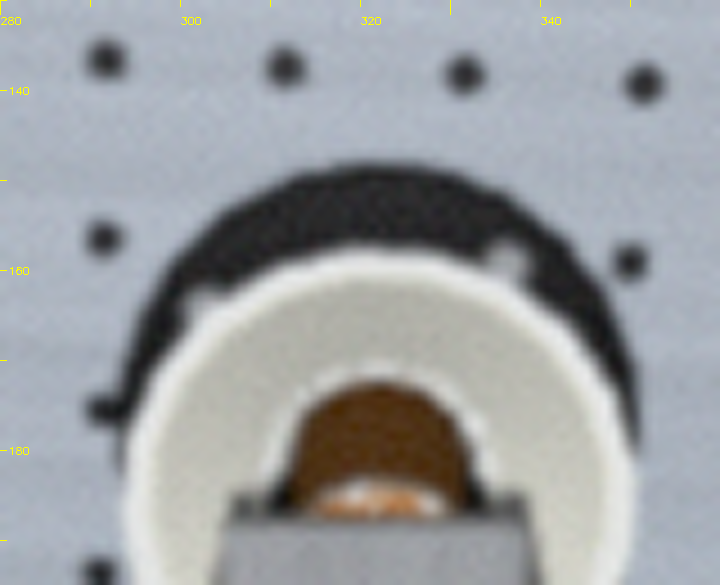

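View pics/s12.png

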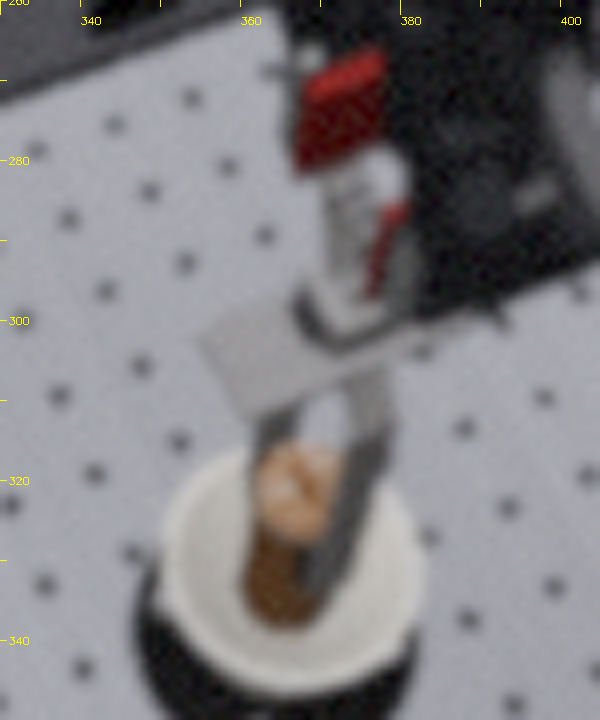

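The cell is centred in the sleeve, with an even white gap of about 2 px left, right and top, and no contact force. I'll lower it gently to the floor.

Emit:
{"method": "jog_arm", "body": {"increments": "0 0 0.2 0 0 0 -0.4;0 0 0.3 0 0 0 -0.4;0 0 0.3 0 0 0 -0.4;0 0 0.3 0 0 0 -0.4;0 0 0.2 0 0 0 -0.4;0 0 0.1 0 0 0 -0.4;0 0 0 0 0 0 -0.4;0 0 0 0 0 0 -0.4"}}

```text
clock: 12.65
eef_pos: [574.5, -286.2, 198.5]
tcp_rot: [-3.142, -0.0, -3.097]
contact_force: [0.8, -0.3, -2.0]
opening: 0.427
```

Run:
```python
from h import *
np.set_printoptions(precision=3,suppress=True)
log("0 0 1.4 0 0 0 0")
s=r.sense();print(s['eef_pos'],s['tcp_rot'],abs(s['qvel']).max(),s['contact_force'],s['opening'],s['wrist_torque'],s['clock']); p,R=cmd(); print(p)
cv2.imwrite("pics/sd13.png",r.grab_frame("side")[:,:,::-1]);crop("pics/sd13.png",270,260,135,90,6,"pics/s13.png")
```

```text
[ 574.487 -286.182  198.541] [-3.142 -0.    -3.097] 0.0018319274534924672 [ 0.774 -0.251 -1.997] 0.42722794015997806 [ 0.028 -0.039 -0.051] 12.65
[ 574.435 -286.162  198.46 ]
```

View pics/s13.png

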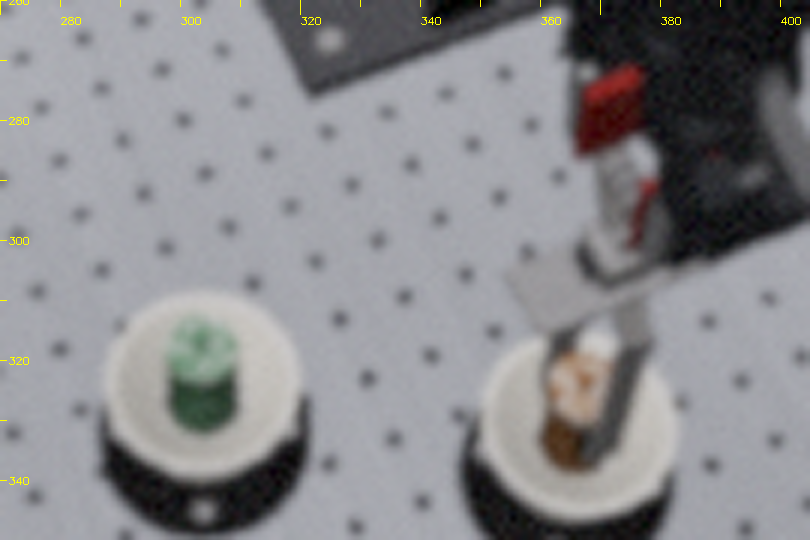

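No contact yet, so I'll continue in small steps while watching the vertical force.

Emit:
{"method": "jog_arm", "body": {"increments": "0 0 0.05 0 0 0 -0.4;0 0 0.05 0 0 0 -0.4;0 0 0.05 0 0 0 -0.4;0 0 0.05 0 0 0 -0.4;0 0 0.05 0 0 0 -0.4;0 0 0 0 0 0 -0.4;0 0 0 0 0 0 -0.4;0 0 0 0 0 0 -0.4"}}

```text
clock: 13.5
eef_pos: [574.4, -286.1, 195.9]
tcp_rot: [3.142, -0.0, -3.097]
contact_force: [0.0, 0.1, -2.0]
opening: 0.425
```

Run:
```python
from h import *
np.set_printoptions(precision=3,suppress=True)
log("0 0 .25 0 0 0 0")
for i in range(2):
    s=r.sense();print(s['eef_pos'],s['contact_force'],s['opening'],s['wrist_torque'],s['clock'])
    if i==0: r.grab_frame("side")
```

```text
[ 574.422 -286.132  195.943] [ 0.015  0.146 -1.96 ] 0.4250538648894371 [-0.022 -0.019  0.002] 13.5
[ 574.42  -286.165  195.933] [ 1.545  0.415 -1.081] 0.4244168155505957 [-0.009 -0.028 -0.024] 13.55
```

Emit:
{"method": "jog_arm", "body": {"increments": "0 0 0.05 0 0 0 -0.4;0 0 0.05 0 0 0 -0.4;0 0 0.05 0 0 0 -0.4;0 0 0.05 0 0 0 -0.4;0 0 0 0 0 0 -0.4;0 0 0 0 0 0 -0.4;0 0 0 0 0 0 -0.4;0 0 0 0 0 0 -0.4"}}

```text
clock: 14.35
eef_pos: [574.8, -286.3, 194.7]
tcp_rot: [-3.141, 0.001, -3.097]
contact_force: [-1.0, 1.2, 5.6]
opening: 0.423
```

Run:
```python
from h import *
np.set_printoptions(precision=3,suppress=True)
log("0 0 .2 0 0 0 0")
for i in range(2):
    s=r.sense();print(s['eef_pos'],s['contact_force'],s['opening'],s['wrist_torque'],s['clock'])
    if i==0:
        cv2.imwrite("pics/sd14.png",r.grab_frame("side")[:,:,::-1]);crop("pics/sd14.png",270,260,135,90,6,"pics/s14.png")
```

```text
[ 574.778 -286.292  194.697] [-1.014  1.231  5.635] 0.4230628432074514 [ 0.3    0.208 -0.044] 14.35
[ 574.771 -286.294  194.678] [-1.163  0.627  6.423] 0.4238375259651432 [0.266 0.25  0.005] 14.4
```

View pics/s14.png

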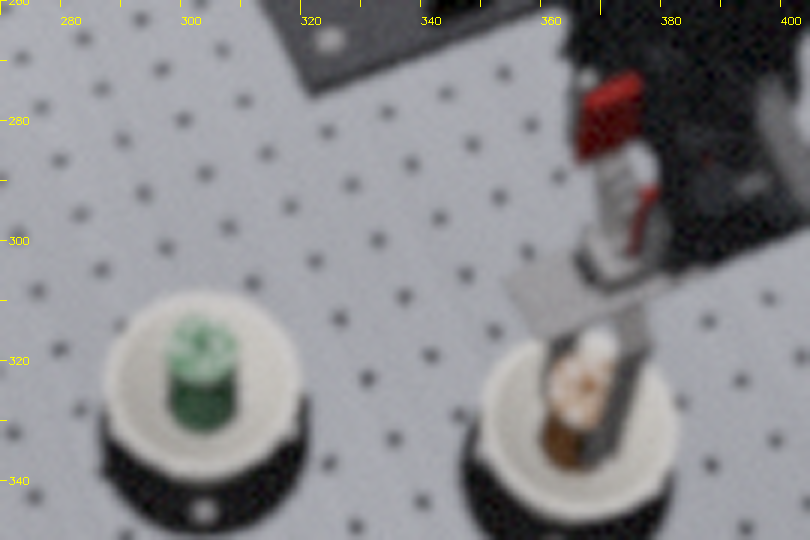

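Contact force is 7–8 N at TCP z 194.7, which matches the pot's floor, and the amber cell stands as proud of its rim as the green one. I'll ease up 0.5 mm and open the jaws to the holding width.

Emit:
{"method": "jog_arm", "body": {"increments": "0 0 -0.05 0 0 0 -0.2;0 0 0 0 0 0 -0.15;0 0 0 0 0 0 -0.13;0 0 0 0 0 0 -0.1;0 0 0 0 0 0 -0.07;0 0 0 0 0 0 -0.04;0 0 0 0 0 0 -0.01;0 0 0 0 0 0 -0.01"}}

```text
clock: 15.2
eef_pos: [574.4, -286.1, 194.4]
tcp_rot: [3.142, -0.0, -3.097]
contact_force: [0.3, -0.5, -2.1]
opening: 0.49
```

Run:
```python
from h import *
np.set_printoptions(precision=3,suppress=True)
log("0 0 -.05 0 0 0 0")
wr("w15");crop("pics/w15.png",280,130,80,65,9,"pics/w15c.png")
s=r.sense();print(s['eef_pos'],s['contact_force'],s['opening'],s['wrist_torque'],s['clock'])
cv2.imwrite("pics/sd15.png",r.grab_frame("side")[:,:,::-1]);crop("pics/sd15.png",270,260,135,90,6,"pics/s15.png")
```

```text
[ 574.408 -286.166  194.415] [ 0.224 -0.371 -1.246] 0.4924045873495752 [ 0.017  0.001 -0.015] 15.25
```

View pics/w15c.png

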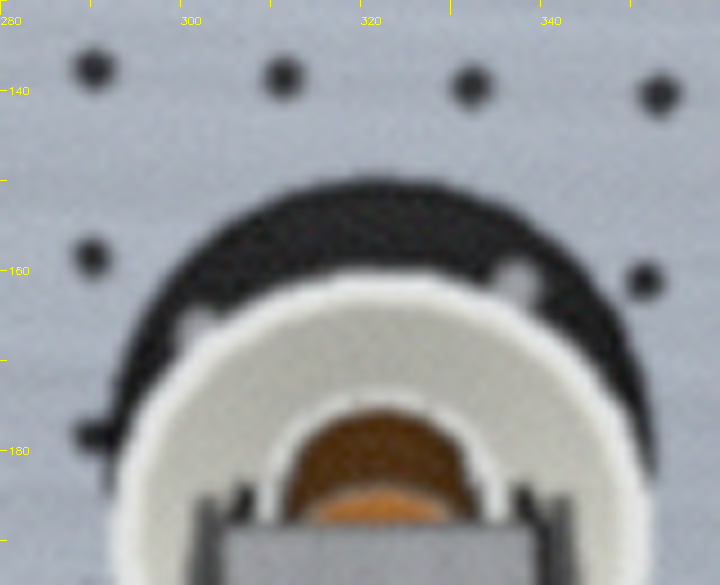

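View pics/s15.png

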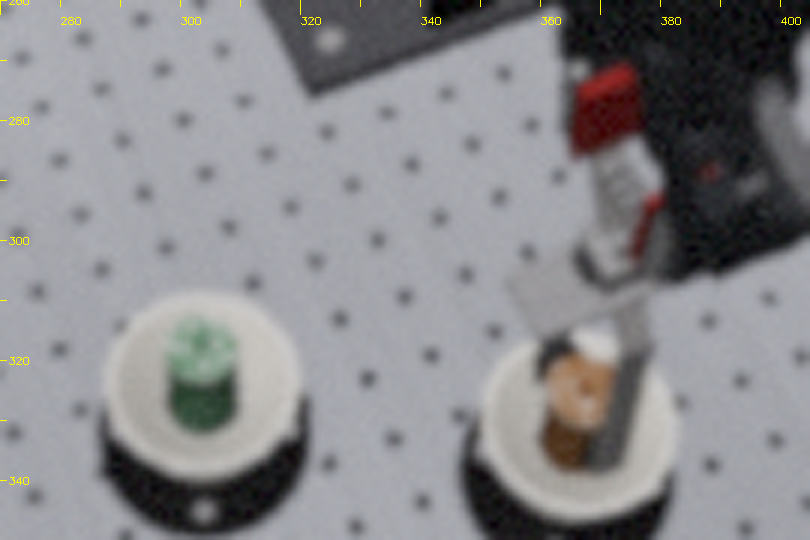

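The jaws are clear of the standing cell on both sides (gaps of about 30 and 40 crop px). Raising straight up.

Emit:
{"method": "jog_arm", "body": {"increments": "0 0 0 0 0 0 -0.01;0 0 -0.4 0 0 0 -0.01;0 0 -0.9 0 0 0 -0.01;0 0 -1.4 0 0 0 -0.01;0 0 -1.9 0 0 0 -0.01;0 0 -2.2 0 0 0 -0.01;0 0 -2.2 0 0 0 -0.01;0 0 -2 0 0 0 -0.01"}}

```text
clock: 16.1
eef_pos: [574.7, -286.3, 307.2]
tcp_rot: [-3.141, 0.001, -3.097]
contact_force: [1.0, -0.3, -1.0]
opening: 0.496
```

Run:
```python
from h import *
np.set_printoptions(precision=3,suppress=True)
log("0 0 -11 0 0 0 0")
cv2.imwrite("pics/sd16.png",r.grab_frame("side")[:,:,::-1]);crop("pics/sd16.png",270,220,135,130,5,"pics/s16.png")
cv2.imwrite("pics/sc16.png",r.grab_frame("scene")[:,:,::-1]);crop("pics/sc16.png",235,100,105,100,6,"pics/c16.png")
s=r.sense();print(s['eef_pos'],s['contact_force'],s['opening'],s['wrist_torque'],s['clock'])
p0,R0=cmd(); print(p0)
# to above stand (tongs origin z 245)
p,R=[503.05,249.9,300],Ro.from_euler('xyz',[np.pi,0,-3.097]); plan(p,R,16,p0,R0)
```

```text
[ 576.03  -286.921  308.989] [ 0.278 -0.618  0.031] 0.4958124162291693 [-0.041  0.044 -0.006] 16.2
[ 574.456 -286.161  304.46 ]
row x16: 0.296 3.367 0.028 -0.0000 -0.0000 0.0000 | 33.8 mm 0.0
```

View pics/s16.png

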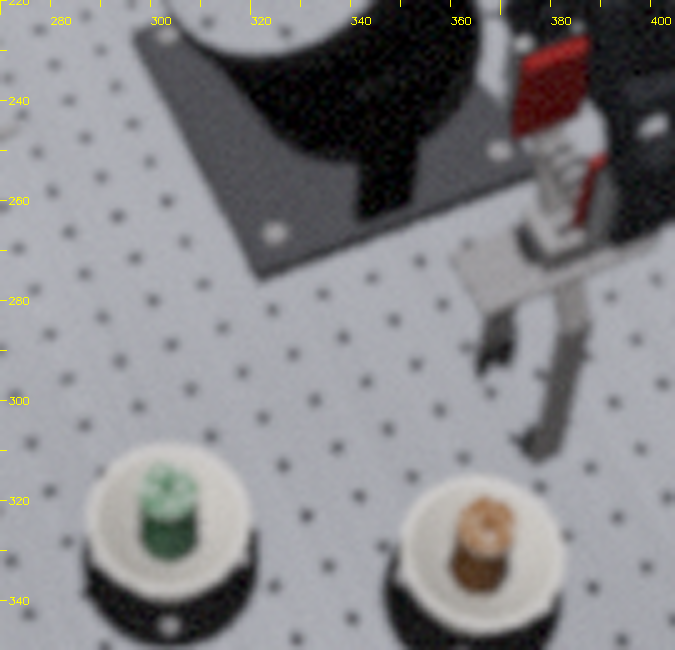

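View pics/c16.png

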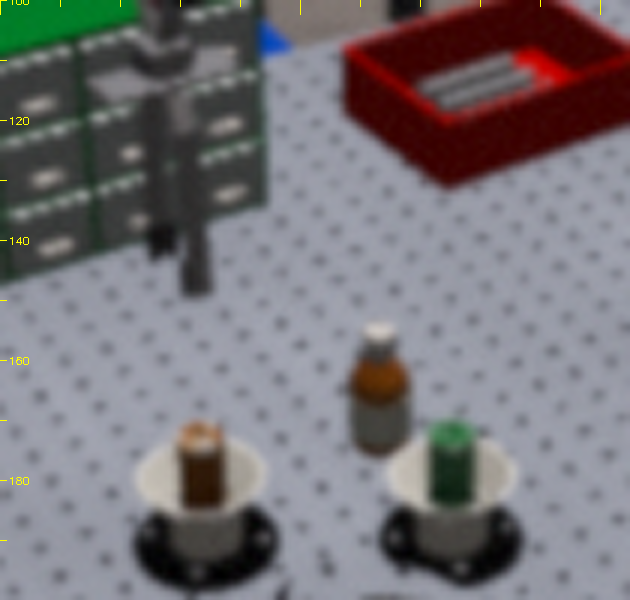

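Both views show the amber cell upright in its pot, at the same height as the green one. I'll carry the tongs back, a little higher, to above the stand.

Emit:
{"method": "jog_arm", "body": {"increments": "0.12 1.35 -0.5 0 0 0 -0.01;0.24 2.69 -0.9 0 0 0 -0.01;0.33 3.7 -0.9 0 0 0 -0.01;0.38 4.38 -0.7 0 0 0 -0.01;0.38 4.38 0 0 0 0 -0.01;0.38 4.38 0 0 0 0 -0.01;0.38 4.38 0 0 0 0 -0.01;0.38 4.38 0 0 0 0 -0.01"}}

```text
clock: 17.0
eef_pos: [533.8, 11.0, 333.7]
tcp_rot: [3.141, -0.002, -3.097]
contact_force: [1.1, -0.2, -0.7]
opening: 0.499
```

Emit:
{"method": "jog_arm", "body": {"increments": "0.38 4.38 0 0 0 0 -0.01;0.38 4.38 0 0 0 0 -0.01;0.36 4.04 0 0 0 0 -0.01;0.33 3.7 0 0 0 0 -0.01;0.27 3.03 0 0 0 0 -0.01;0.21 2.36 0.4 0 0 0 -0.01;0.15 1.68 0.8 0 0 0 -0.01;0.06 0.67 0.8 0 0 0 -0.01"}}

```text
clock: 17.8
eef_pos: [502.2, 251.3, 313.2]
tcp_rot: [-3.141, -0.001, -3.095]
contact_force: [0.9, -0.5, -2.3]
opening: 0.494
```

Emit:
{"method": "jog_arm", "body": {"increments": "0 0 0.6 0 0 0 -0.01;0 0 0.4 0 0 0 -0.01;0 0 0.2 0 0 0 -0.01;0 0 0 0 0 0 -0.01;0 0 0 0 0 0 -0.01;0 0 0 0 0 0 -0.01;0 0 0 0 0 0 -0.01;0 0 0 0 0 0 -0.01"}}

```text
clock: 18.6
eef_pos: [503.3, 250.0, 302.7]
tcp_rot: [3.141, 0.0, -3.097]
contact_force: [0.0, -1.4, -2.7]
opening: 0.495
```

Run:
```python
from h import *
np.set_printoptions(precision=3,suppress=True)
log("0.12 1.35 -0.5 0 0 0 -0.01;0.24 2.69 -0.9 0 0 0 -0.01;0.33 3.7 -0.9 0 0 0 -0.01;0.38 4.38 -0.7 0 0 0 -0.01;0.38 4.38 0 0 0 0 -0.01;0.38 4.38 0 0 0 0 -0.01;0.38 4.38 0 0 0 0 -0.01;0.38 4.38 0 0 0 0 -0.01;0.38 4.38 0 0 0 0 -0.01;0.38 4.38 0 0 0 0 -0.01;0.36 4.04 0 0 0 0 -0.01;0.33 3.7 0 0 0 0 -0.01;0.27 3.03 0 0 0 0 -0.01;0.21 2.36 0.4 0 0 0 -0.01;0.15 1.68 0.8 0 0 0 -0.01;0.06 0.67 0.8 0 0 0 -0.01;0 0 1.2 0 0 0 0")
wr("w17");crop("pics/w17.png",220,110,200,170,4,"pics/w17c.png")
cv2.imwrite("pics/sd17.png",r.grab_frame("side")[:,:,::-1]);crop("pics/sd17.png",210,60,110,140,5,"pics/s17.png")
cv2.imwrite("pics/sc17.png",r.grab_frame("scene")[:,:,::-1]);crop("pics/sc17.png",340,180,110,150,5,"pics/c17.png")
s=r.sense();print(s['eef_pos'],s['tcp_rot'],s['contact_force'],s['opening'],s['wrist_torque'],s['clock'])
p0,R0=cmd(); print(p0)
```

```text
[503.182 250.02  302.529] [ 3.142 -0.    -3.097] [ 0.263  0.073 -1.39 ] 0.4983631270150003 [-0.011  0.035 -0.04 ] 18.75
[503.176 249.994 302.47 ]
```

View pics/w17c.png

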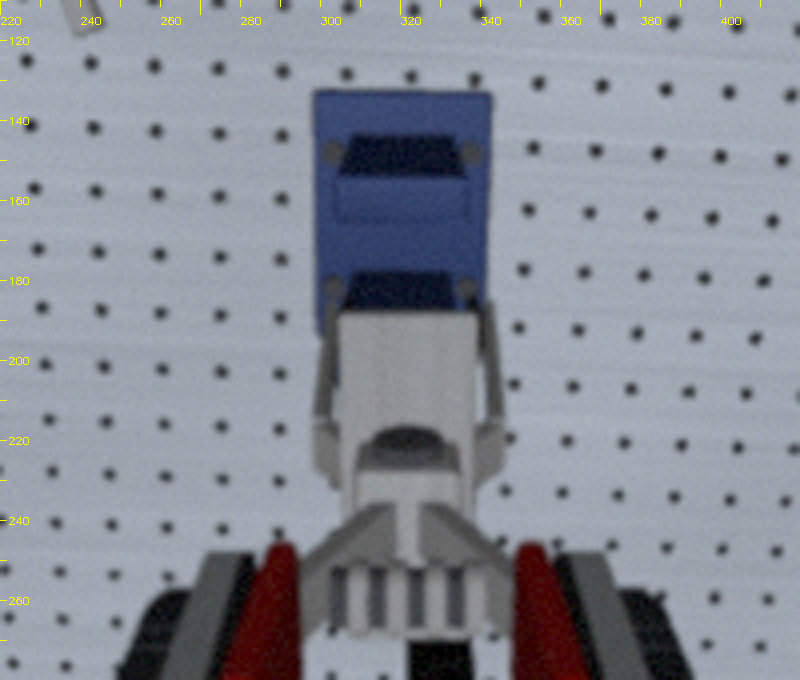

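View pics/s17.png

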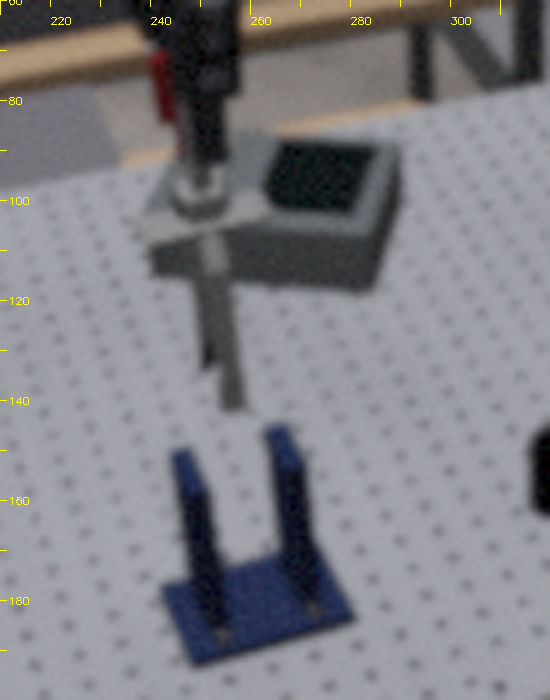

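View pics/c17.png

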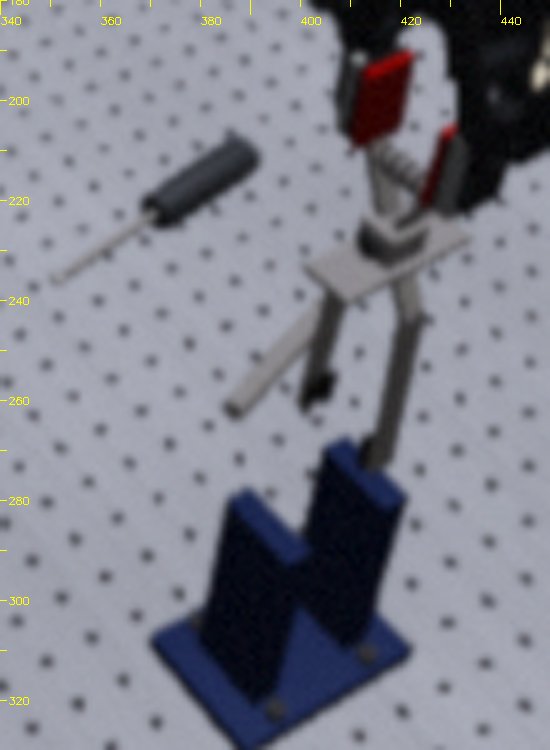

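The tongs sit unchanged in the grip (guard u 304–339, v 188) and are aligned over the stand's gap. Lowering.

Emit:
{"method": "jog_arm", "body": {"increments": "0 0 0.8 0 0 0 -0.01;0 0 1.6 0 0 0 -0.01;0 0 2.2 0 0 0 -0.01;0 0 2.4 0 0 0 -0.01;0 0 2.4 0 0 0 -0.01;0 0 2 0 0 0 -0.01;0 0 1.3 0 0 0 -0.01;0 0 0.7 0 0 0 -0.01"}}

```text
clock: 19.55
eef_pos: [502.6, 249.8, 167.0]
tcp_rot: [-3.141, -0.002, -3.097]
contact_force: [0.0, -0.8, -1.2]
opening: 0.493
```

Emit:
{"method": "jog_arm", "body": {"increments": "0 0 0.3 0 0 0 -0.01;0 0 0.2 0 0 0 -0.01;0 0 0.15 0 0 0 -0.01;0 0 0.1 0 0 0 -0.01;0 0 0.1 0 0 0 -0.01;0 0 0 0 0 0 -0.01;0 0 0 0 0 0 -0.01;0 0 0 0 0 0 -0.01"}}

```text
clock: 20.35
eef_pos: [503.2, 250.0, 160.1]
tcp_rot: [3.142, -0.0, -3.097]
contact_force: [-0.7, -0.1, -0.9]
opening: 0.493
```

Run:
```python
from h import *
np.set_printoptions(precision=3,suppress=True)
log("0 0 14.25 0 0 0 0")
wr("w18");crop("pics/w18.png",220,130,200,150,4,"pics/w18c.png")
cv2.imwrite("pics/sd18.png",r.grab_frame("side")[:,:,::-1]);crop("pics/sd18.png",210,100,110,100,6,"pics/s18.png")
s=r.sense();print(s['eef_pos'],s['tcp_rot'],s['contact_force'],s['opening'],s['wrist_torque'],s['clock']);print(cmd()[0])
```

```text
[503.18  249.985 160.046] [-3.142 -0.    -3.097] [-0.295 -0.608 -0.907] 0.49307992930595385 [ 0.    -0.023  0.039] 20.45
[503.148 249.993 159.97 ]
```

View pics/w18c.png

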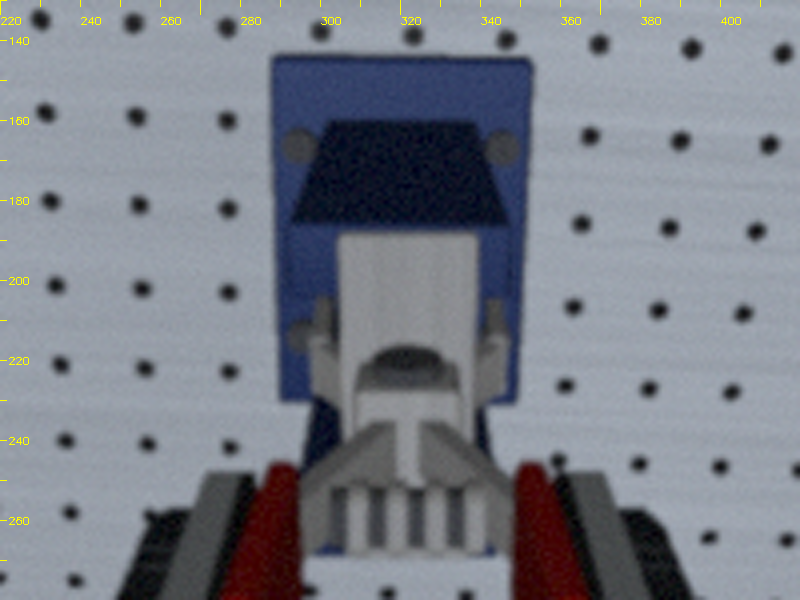

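View pics/s18.png

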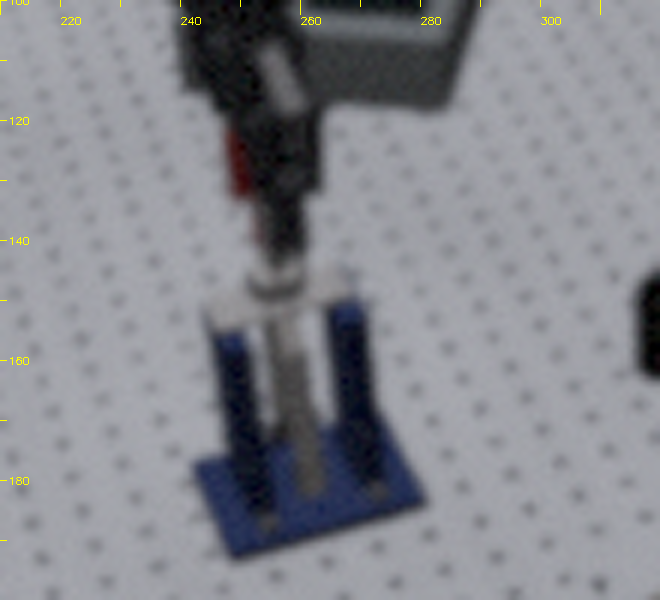

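The guard plate spans both cheeks, about 2–3 mm above them. I'll lower until contact.

Emit:
{"method": "jog_arm", "body": {"increments": "0 0 0.1 0 0 0 -0.01;0 0 0.1 0 0 0 -0.01;0 0 0.05 0 0 0 -0.01;0 0 0.05 0 0 0 -0.01;0 0 0 0 0 0 -0.01;0 0 0 0 0 0 -0.01;0 0 0 0 0 0 -0.01;0 0 0 0 0 0 -0.01"}}

```text
clock: 21.25
eef_pos: [503.2, 250.2, 157.6]
tcp_rot: [3.141, 0.0, -3.097]
contact_force: [-3.2, -1.3, 6.5]
opening: 0.494
```

Seated, with 6.5 N upward force. Releasing slowly.

Emit:
{"method": "jog_arm", "body": {"increments": "0 0 0 0 0 0 0.01;0 0 0 0 0 0 0.03;0 0 0 0 0 0 0.06;0 0 0 0 0 0 0.1;0 0 0 0 0 0 0.2;0 0 0 0 0 0 0.5;0 0 0 0 0 0 0.9;0 0 0 0 0 0 0.9"}}

```text
clock: 22.05
eef_pos: [503.2, 250.0, 157.0]
tcp_rot: [3.142, -0.0, -3.097]
contact_force: [-0.4, -1.3, 0.9]
opening: 0.949
```

Run:
```python
from h import *
np.set_printoptions(precision=3,suppress=True)
log("0 0 0.3 0 0 0 0")
wr("w19");crop("pics/w19.png",220,130,200,150,4,"pics/w19c.png")
s=r.sense();print(s['eef_pos'],s['tcp_rot'],s['contact_force'],s['opening'],s['wrist_torque'],s['clock'])
```

```text
[503.153 249.986 156.976] [-3.142 -0.    -3.097] [ 1.005 -0.833  0.178] 0.9478806563512603 [-0.038  0.042  0.013] 22.1
```

View pics/w19c.png

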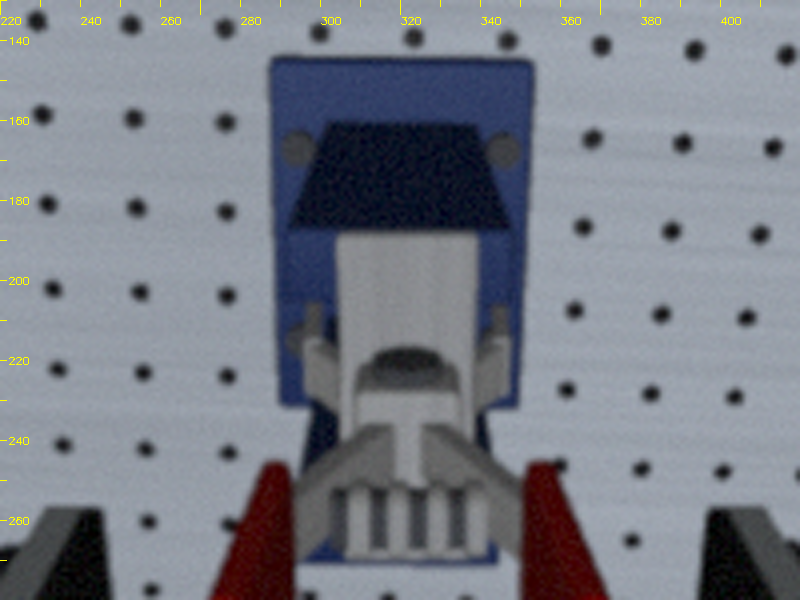

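The tongs hang free, in the same image position as at the start, and the fingers are clear of both handles. I'll retract straight up.

Emit:
{"method": "jog_arm", "body": {"increments": "0 0 -0.5 0 0 0 1;0 0 -1 0 0 0 1;0 0 -2 0 0 0 1;0 0 -2.5 0 0 0 1;0 0 -2.5 0 0 0 1;0 0 -2.5 0 0 0 1;0 0 -2 0 0 0 1;0 0 -1 0 0 0 1"}}

```text
clock: 22.9
eef_pos: [503.9, 250.4, 299.9]
tcp_rot: [3.14, 0.003, -3.097]
contact_force: [-0.0, -0.4, 0.2]
opening: 1.005
```

Emit:
{"method": "jog_arm", "body": {"increments": "0 0 0 0 0 0 1;0 0 0 0 0 0 1;0 0 0 0 0 0 1;0 0 0 0 0 0 1;0 0 0 0 0 0 1;0 0 0 0 0 0 1;0 0 0 0 0 0 1;0 0 0 0 0 0 1"}}

```text
clock: 23.7
eef_pos: [503.2, 250.0, 296.9]
tcp_rot: [-3.142, -0.0, -3.097]
contact_force: [0.1, -0.3, 0.5]
opening: 1.002
```

Run:
```python
from h import *
cv2.imwrite("pics/sd20.png",r.grab_frame("side")[:,:,::-1])
cv2.imwrite("pics/sc20.png",r.grab_frame("scene")[:,:,::-1]);crop("pics/sc20.png",240,140,190,190,4,"pics/c20.png")
s=r.sense();print(s['eef_pos'],s['contact_force'],s['clock'])
```

```text
[503.19587598 249.98275801 296.99378132] [ 0.10712676 -0.19868601 -0.29096316] 23.8
```

View pics/sd20.png

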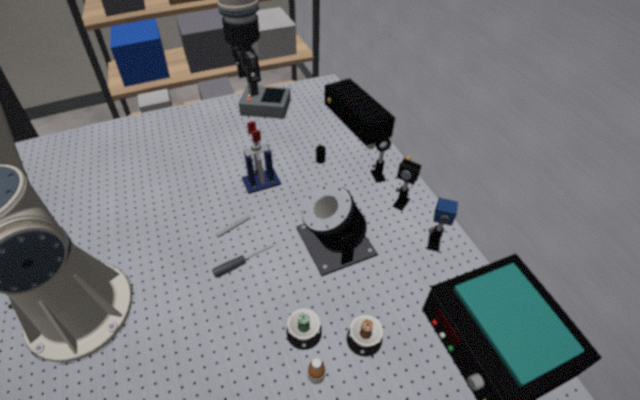

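View pics/c20.png

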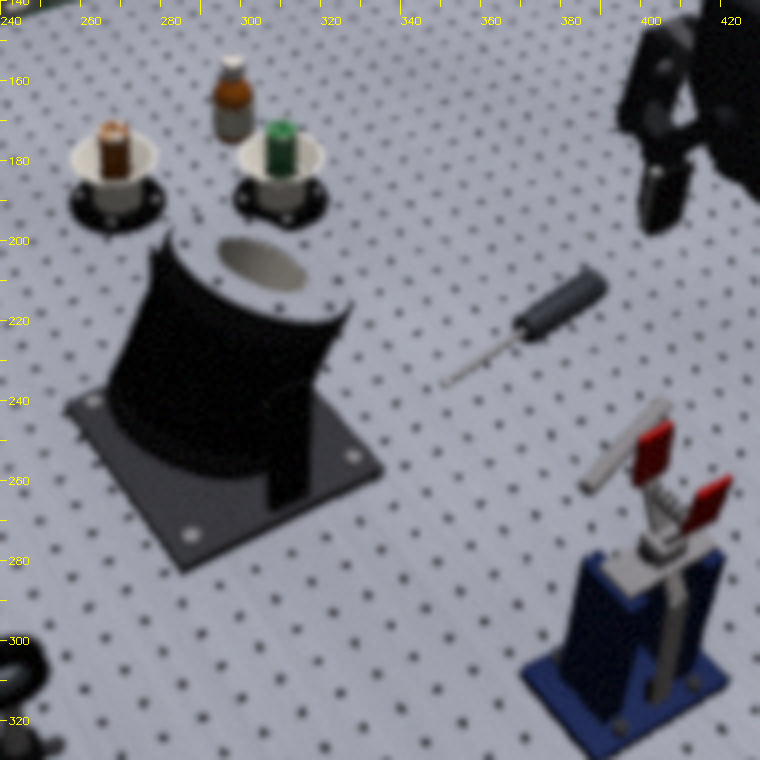

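The amber cell stands in the pot at (366,328) in the side view. The tongs hang flat on the stand at (260,160), the bystanders are where they were, and the arm touches nothing. Handing in.

```bash
python3 -c "
from rig import r
print(r.sign_off())"
```

```text
the job is handed in; nothing more can be done
None
```

The amber cell now stands upright in the formerly empty pot, and the tongs hang back on their stand. I handed the job in at about 24 s of the 48 s allowed; the hand-in reports no verdict.

- **Handling:** I gripped the cell in the bore with a 24 N squeeze, which should be roughly 6 N per jaw, and drew it out along the bore's axis. Setting it down on the pot floor pressed it with about 8 N; I eased up 0.5 mm before opening the jaws.
- **Last pictures:** The amber cell stands as high above its rim as the green spare. The guard plate lies across both cheeks, at the same image position as at the start. The bystanders look unmoved, and the arm is clear with its force reading near zero.
- **Disagreement:** Above the pot, the cameras differed by 1–3 mm on the cell's offset from the pot's axis, so I re-measured just above the rim and corrected there. Once the cell was in the sleeve, the gap around the visible side looked even. I judged the final centring and tilt only by eye from the pictures.

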